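# Rack globe yokes on the ratchet spray bar

### The job

Set up the ratchet stand for priming: draw the column up by its head, click by click, to its fifth notch counted from fully down, and let it rest there on the pawl before anything is hung on it. Then hang every globe yoke that stands on the table upright over the horizontal bar, one leg each side of the bar and nipple up, on the arms either side of the head, with a clear gap between neighbours. Leave the can, the bit block and the pliers where they are.

Things in the scene. Friction and masses are not known exactly. Their poses are not given: they have to be found in the camera images.
- column (a joint): height of the ratchet column, m: 0 fully down, about 0.014 n at rest on notch n (0 to 6; top stop 0.089). Draw it up 2 to 4 mm past a notch and the spring pawl clicks under a tooth; let go between notches it drops to the notch below. 0.6 kg; 8 to 15 N to raise. Starts on notch 0, 1 or 2
- stand: the bench ratchet stand, painted grey, fixed to the table: base plate 150 x 90 mm, upright guide 104 mm high at its middle. Origin on the table under the column's axis; x points to the pawl's side, y along the bar, z up. Saw teeth of 14 mm pitch run down the column's +x face
- head (a point): centre of the gripping part of the column's head, a dark upright steel block 28 mm thick (x), 44 mm wide (y), reaching 39 mm below this point and 15 mm above it. Axes as the stand's. 145 mm above the table with the column fully down; rises with the column
- bar_mid (a point): middle of the horizontal steel bar's axis, 20 mm below head. The bar, 14 mm in diameter, runs through the head along y; its free arms reach from 22 to 190 mm either side of the middle, with black end caps 22 mm in diameter. Axes as the stand's. 125 mm above the table fully down, 195 mm on notch 5
- pawl_pad (a point): top of the rubber pad (16 x 26 mm) at the end of the pawl's handle, 65 mm out on the stand's +x side, about 83 mm above the table. Pressed down 12 to 18 mm (3 to 8 N) it frees the column, which sinks at about 0.15 m/s until the pad is let go or it is fully down. Only for a column raised too far
- yoke1_stud (a point): yoke 1: two steel strap arches 48 mm apart on four pad feet, tied by a crown plate; 118 (x) x 68 (y) mm over all, 70 between legs (x). Brass nipple on top, 13 mm thick, 44 long. Point: its centre, 114 mm above the feet, 22 above the plate, 29 above the straps' round underside, 36 above the bar's axis when hung. z up; 0.24 kg. None all run if absent
- yoke2_stud (a point): yoke 2, as yoke 1: two steel strap arches 48 mm apart on four pad feet, tied by a crown plate; 118 (x) x 68 (y) mm over all, 70 between legs (x). Brass nipple on top, 13 mm thick, 44 long. Point: its centre, 114 mm above the feet, 22 above the plate, 29 above the straps' round underside, 36 above the bar's axis when hung. z up; 0.24 kg. None all run if absent
- yoke3_stud (a point): yoke 3, as yoke 1: two steel strap arches 48 mm apart on four pad feet, tied by a crown plate; 118 (x) x 68 (y) mm over all, 70 between legs (x). Brass nipple on top, 13 mm thick, 44 long. Point: its centre, 114 mm above the feet, 22 above the plate, 29 above the straps' round underside, 36 above the bar's axis when hung. z up; 0.24 kg. None all run if absent
- yoke4_stud (a point): yoke 4, as yoke 1: two steel strap arches 48 mm apart on four pad feet, tied by a crown plate; 118 (x) x 68 (y) mm over all, 70 between legs (x). Brass nipple on top, 13 mm thick, 44 long. Point: its centre, 114 mm above the feet, 22 above the plate, 29 above the straps' round underside, 36 above the bar's axis when hung. z up; 0.24 kg. None all run if absent
- can: bystander: plain metal drinks can, 66 mm in diameter, 120 mm tall; origin at the middle of its underside
- bit_block: bystander: yellow block of driver bits, 70 x 110 x 28 mm with bits to 46 mm; origin at the middle of its underside
- pliers: bystander: pliers with blue grips lying flat, about 155 x 50 x 12 mm; origin at the rivet, on the table
Things that resemble listed ones, but are neither listed nor needed, are in the scene too. What is shaped like the part that bears yoke1_stud but orange or pink is not meant.

How it is judged:
By the outcome, as a careful person would: the job done as asked, in the order asked, and still so for the second after the job is handed in, with the robot touching nothing.
Of yoke1, yoke2, yoke3, yoke4 only 3 to 4 are there at a start; the rules pass over those that are not, and their reading is None.
At some moment in a run one of yoke1, yoke2, yoke3, yoke4 may be knocked a few centimetres aside while the robot is not near it.
It also fails if it takes over 210 s, if anything falls off the work surface, if the arm or the gripper's body presses on something with over 40 N, if the wrist force passes 120 N, or if a joint passes its speed limit or range.

### The arm

A 6-joint arm with a two-finger parallel gripper is mounted at the origin on the work surface. World frame = base frame: x ahead of the robot, y to its left, z up, the work surface at z = 0. Lengths are in m, angles in rad, forces in N, time in s.
With the tool pointing down it reaches from about 0.3 to 0.95 m from the base axis. Payload 3.1 kg.
Tool frame: the origin (TCP) lies between the finger pads; the fingertips stand robot.tip_extent ahead of it and the grasp point (between the pads) lies 6 mm ahead of it (robot.tip_extent is the distance from the TCP to the fingertips, in m); y points along the fingers, x is the direction in which the jaws open and shut, and the axes are right-handed (so a half turn about y gives the same grasp; the last joint's range is limited). The gripper opens to 85 mm and grips with 20 to 120 N. Pads are 22 mm wide; open, the fingers measure 114 mm over their backs; the gripper's body (76 mm by 85 mm) begins 54 mm behind the grasp point. The pads swing forward as they close: fully open they stand 13 mm farther back than shut.
Start: joints at [-1.25, 0.308, 1.634, -0, 1.2, -0.07], TCP at [0.238, -0.578, 0.256] pointing down, gripper open.
Joint ranges: [-3.06, 3.06], [-0.79, 1.96], [0.05, 2.63], [-1.19, 4.34], [0.05, 2.64], [-2.94, 2.94]. Speed limits (rad/s): [2.79, 2.79, 3.14, 3.14, 3.14, 3.14].

### API

Orientations are given as a rotation vector (axis times angle).
In Python, from station import robot, eyes, finish_job gives the robot as it stands.
- The arm moves only by the shell command python3 -m pendant 'ROWS' [FORCE]. ROWS is JSON, a list of rows, each a list of 7 numbers: the shift along the tool's x, y, z normalised to -1 to 1, where 1 is 0.5 m, then the turn, a rotation vector about the tool's x, y, z normalised to -1 to 1, where 1 is 60 degrees, then the opening, from -1 (shut) to 1 (fully open). In form: [[dx, dy, dz, ax, ay, az, claw], ...]. A call has 1 to 12 rows; each row is the pose to reach, as a shift and turn from the pose commanded when the call began, along the tool's axes at that moment; what a row does not reach only later rows make up. A row lasts 1/10 s, in which the tool goes at most 50 mm and 8.59 degrees, less where a joint would pass 70% of its speed; a pose out of reach is approached as far as the arm can. A call with a number of a shift or a turn outside -1 to 1 is refused whole. A call with a gripper value outside its range is refused whole. The fingers move at their own pace and stop on an object; FORCE is the grip in N (left out, the last holds). Time passes only in rows, so rows that repeat a pose let the fingers close. It gives the time, the measured TCP pose, the force and the opening at its end, in the units of the state.
- robot.observe(): the state, without advancing time (a new reading comes with each control period).
- eyes.get_image(name): name is "side" or "top"; returns the picture (384x512x3 uint8, red, green, blue); there is no depth.
- eyes.camera_model(name): a dict with "K" (3x3 intrinsics, pixels), "k1" (the pictures are not rectified: a ray, as slopes to the right and down, at radius r is drawn at 1 + k1 r^2 times it, then the intrinsics apply), "R" (3x3) and "t" (3): a world point X has camera coordinates R X + t. Camera axes: x right, y down, z forward; pixel columns grow to the right and rows downward; lengths in m; the calibration is good to about 2 mm. A picture is of the moment at which its call begins. camera_model takes no time and is no camera call.
- finish_job(): hands the job in, once; it reports no verdict.
The state is a dict: "t": time; "joint_pos": joint angles; "dq": joint speeds; "tau": joint torques, N m; "ee_pos": TCP position; "tool_rot": TCP orientation; "ft_force": force on the tool from outside, world axes, zero at the start; "wrist_torque": the same for the moment, N m; "finger_gap": finger opening in m.
Only numpy, scipy, OpenCV 4.12 (cv2) and the standard library are available. Lean on these libraries where they do the work, as an engineer would, in place of code of your own. Each camera call takes 0.05 s, during which the arm holds its last target.

## Working session

There is one attempt and no reset: what is moved stays moved. The work goes in short steps, Python scripts to look and compute and a shell command to move; the robot and the scene stay as the last step left them, time stands still between calls to the robot, and variables do not carry over. Pictures are saved under pics/ and viewed, and the job is handed in when it is done.

```bash
ls; mkdir -p pics; python3 - <<'E'
from station import robot, eyes
import cv2,numpy as np
for n in ("side","top"):
    cv2.imwrite(f"pics/{n}0.png",eyes.get_image(n)[:,:,::-1])
    m=eyes.camera_model(n);R=np.array(m["R"]);print(n,m, "cam at",-R.T@np.array(m["t"]))
print(robot.tip_extent,robot.observe())
E
```

```text
pics
side {'K': array([[424.42852638,   0.        , 254.89507909],
       [  0.        , 424.42852638, 194.80300243],
       [  0.        ,   0.        ,   1.        ]]), 'k1': -0.14319273994365536, 'R': array([[-0.85875046, -0.51238693, -0.00269729],
       [-0.31361801,  0.52976595, -0.78803032],
       [ 0.40520537, -0.67587548, -0.61563052]]), 't': array([0.43110836, 0.280333  , 1.26182041])} cam at [-0.05316442  0.9252169   0.99888888]
top {'K': array([[347.62509395,   0.        , 254.25182306],
       [  0.        , 347.62509395, 194.58279919],
       [  0.        ,   0.        ,   1.        ]]), 'k1': -0.08711476780745606, 'R': array([[-0.02672562, -0.99961738,  0.00713037],
       [-0.96608829,  0.02399531, -0.2570946 ],
       [ 0.25682513, -0.01375958, -0.96635994]]), 't': array([-0.0043938 ,  0.57277938,  0.92855253])} cam at [ 0.31476241 -0.00535965  1.04460578]
0.025 {'t': 0.1, 'joint_pos': array([-1.24968790e+00,  3.08937954e-01,  1.63505465e+00, -9.26375412e-06,
        1.19973691e+00, -6.97145736e-02]), 'dq': array([-0.00023161, -0.00067207, -0.00247499,  0.00086214, -0.00053263,
        0.00012341]), 'tau': array([ 8.89417715e-04, -4.16406298e+01, -2.77645004e+01, -2.28552511e-05,
        4.01228390e-03, -4.17280930e-06]), 'ee_pos': array([ 0.2378352 , -0.57721913,  0.25515161]), 'tool_rot': array([-1.3677858 ,  0.91789254, -0.91510231]), 'ft_force': array([0.2653343 , 0.20834883, 0.43966772]), 'wrist_torque': array([-0.04840484,  0.00376839, -0.01512959]), 'finger_gap': 0.0853430731033271}
```

View pics/side0.png

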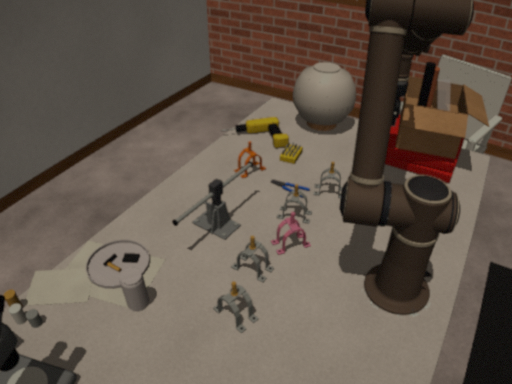

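View pics/top0.png

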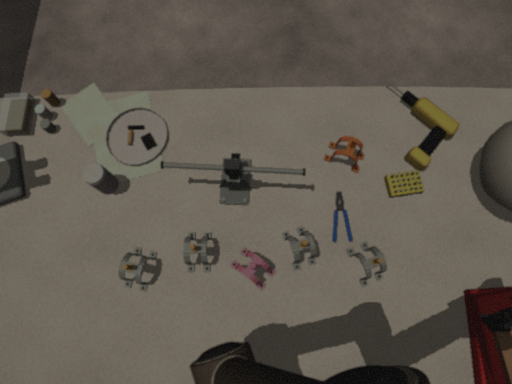

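```bash
python3 - <<'E'
from scipy.spatial.transform import Rotation as R
from station import robot
print(R.from_rotvec(robot.observe()["tool_rot"]).as_matrix().round(3))
import cv2
for n in ("side","top"):
    im=cv2.imread(f"pics/{n}0.png")
    cv2.imwrite(f"pics/{n}0b.png",cv2.resize(im[40:340,90:490] if n=="side" else im[0:300,60:460],None,fx=2,fy=2,interpolation=cv2.INTER_CUBIC))
E
```

```text
[[ 0.381 -0.001  0.925]
 [-0.925  0.002  0.381]
 [-0.002 -1.     0.   ]]
```

View enlarged.

View pics/side0b.png

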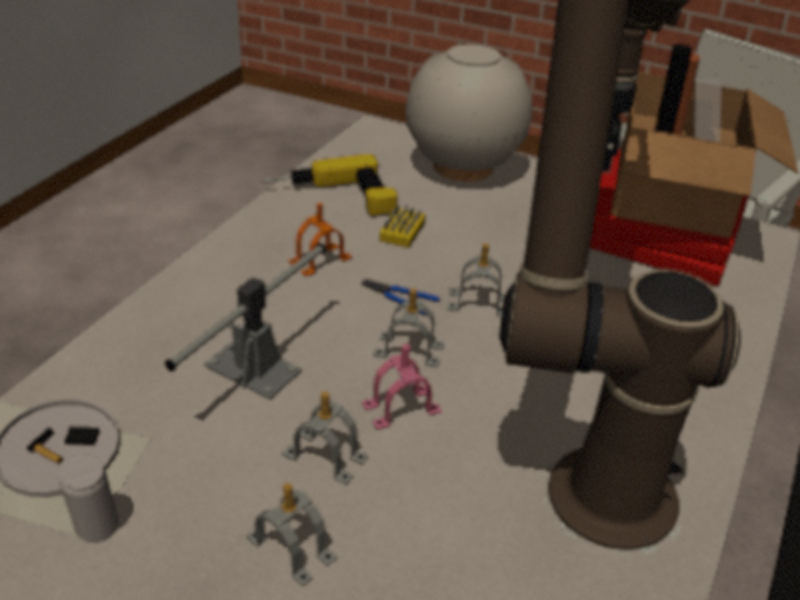

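View pics/top0b.png

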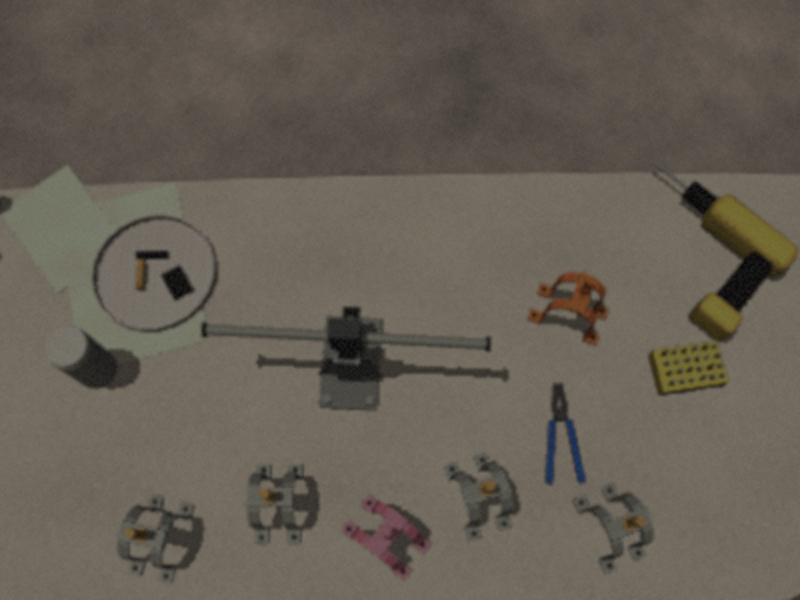

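```bash
cat > h.py <<'E'
import numpy as np, cv2
from scipy.optimize import least_squares
from scipy.spatial.transform import Rotation as Ro
from station import robot, eyes
M={n:{k:np.array(v) for k,v in eyes.camera_model(n).items()} for n in("side","top")}
def ray(n,p):
    m=M[n];d=np.array([m["k1"].item(),0,0,0,0])
    u=cv2.undistortPoints(np.array([[p]],float),m["K"],d)[0,0]
    R=m["R"];return -R.T@m["t"], R.T@np.array([u[0],u[1],1.])
def onz(n,p,z):
    c,d=ray(n,p);return c+d*(z-c[2])/d[2]
def proj(n,X):
    m=M[n];return cv2.projectPoints(np.array([X],float),cv2.Rodrigues(m["R"])[0],m["t"],m["K"],np.array([m["k1"].item(),0,0,0,0]))[0][0,0]
def tri(ps,pt):
    A=[];b=[]
    for n,p in(("side",ps),("top",pt)):
        c,d=ray(n,p);d=d/np.linalg.norm(d);P=np.eye(3)-np.outer(d,d);A.append(P);b.append(P@c)
    X=np.linalg.lstsq(np.vstack(A),np.hstack(b),rcond=None)[0]
    return X, [np.round(proj(n,X)-p,1).tolist() for n,p in(("side",ps),("top",pt))]
def brass(im):
    h=cv2.cvtColor(im,cv2.COLOR_RGB2HSV)
    m=((h[...,0]>10)&(h[...,0]<24)&(h[...,1]>120)&(h[...,2]>70)).astype(np.uint8)
    n,l,s,c=cv2.connectedComponentsWithStats(m)
    return [(c[i].round(1).tolist(),s[i].tolist()) for i in range(1,n) if s[i,4]>=8]
def snap(tag):
    o={}
    for n in("side","top"):
        o[n]=eyes.get_image(n);cv2.imwrite(f"pics/{n}{tag}.png",o[n][:,:,::-1])
    return o
def crop(n,tag,x,y,w,h,f):
    im=cv2.imread(f"pics/{n}{tag}.png")[y:y+h,x:x+w]
    cv2.imwrite(f"pics/{n}{tag}_c{x}_{y}.png",cv2.resize(im,None,fx=f,fy=f,interpolation=cv2.INTER_CUBIC))
def rel(target,jawyaw=None):
    """row numbers from measured pose to target TCP (x,y,z), jaw axis yaw (mod pi)"""
    s=robot.observe();R=Ro.from_rotvec(s["tool_rot"]).as_matrix()
    d=R.T@(np.array(target)-s["ee_pos"])/0.5
    a=[0,0,0]
    if jawyaw is not None:
        y=np.arctan2(R[1,0],R[0,0]);dy=(jawyaw-y+np.pi/2)%np.pi-np.pi/2
        # want tool y exactly down
        x=np.array([np.cos(y+dy),np.sin(y+dy),0]);yy=np.array([0,0,-1.]);T=np.c_[x,yy,np.cross(x,yy)]
        a=Ro.from_matrix(R.T@T).as_rotvec()/np.radians(60)
    print("rel",np.round(d,4).tolist(),np.round(a,4).tolist(),"q6",s["joint_pos"][5].round(2),"t",round(s["t"],2))
E
python3 - <<'E'
from h import *
for n in("side","top"):
    im=cv2.imread(f"pics/{n}0.png")[:,:,::-1]
    for b in brass(im):print(n,b)
crop("side","0",160,120,180,220,3.5) if 0 else None
crop("side","0",165,155,110,90,7);crop("top","0",150,130,170,90,4.7);crop("top","0",110,220,140,80,5.5);crop("top","0",270,215,130,80,6)
E
```

```text
side ([228.7, 76.9], [224, 76, 9, 3, 13])
side ([444.0, 110.7], [405, 76, 83, 62, 2356])
side ([218.2, 81.4], [213, 80, 12, 4, 18])
side ([278.8, 88.8], [268, 86, 23, 6, 31])
side ([262.7, 91.9], [251, 90, 23, 6, 40])
side ([406.2, 113.8], [402, 107, 9, 14, 101])
side ([258.4, 127.3], [245, 117, 34, 16, 169])
side ([286.6, 148.7], [272, 134, 30, 30, 269])
side ([247.3, 156.6], [235, 142, 27, 30, 208])
side ([505.0, 157.9], [501, 157, 9, 3, 9])
side ([331.8, 167.8], [330, 162, 4, 11, 29])
side ([262.5, 167.9], [260, 166, 6, 4, 15])
side ([244.3, 174.8], [241, 171, 7, 7, 26])
side ([295.8, 190.5], [294, 185, 4, 11, 34])
side ([252.0, 242.9], [250, 236, 5, 13, 47])
side ([113.2, 266.1], [107, 262, 14, 9, 51])
side ([233.7, 289.2], [231, 282, 7, 14, 65])
side ([9.1, 296.0], [3, 290, 12, 15, 117])
top ([45.9, 93.1], [42, 89, 9, 9, 64])
top ([431.9, 116.2], [415, 98, 43, 36, 201])
top ([436.8, 107.0], [431, 102, 13, 11, 15])
top ([129.9, 136.0], [129, 130, 3, 14, 34])
top ([349.9, 146.9], [341, 136, 18, 23, 191])
top ([332.3, 144.9], [329, 142, 7, 7, 31])
top ([419.2, 157.1], [409, 147, 22, 20, 97])
top ([327.5, 157.5], [324, 155, 8, 6, 30])
top ([360.3, 156.5], [357, 154, 7, 5, 16])
top ([355.7, 169.4], [352, 167, 7, 5, 18])
top ([303.6, 243.7], [300, 241, 8, 7, 37])
top ([192.3, 247.2], [190, 245, 6, 6, 21])
top ([373.5, 261.8], [372, 259, 5, 6, 17])
top ([379.1, 260.5], [377, 259, 5, 4, 15])
top ([125.1, 266.1], [123, 265, 5, 4, 14])
```

View pics/side0_c165_155.png

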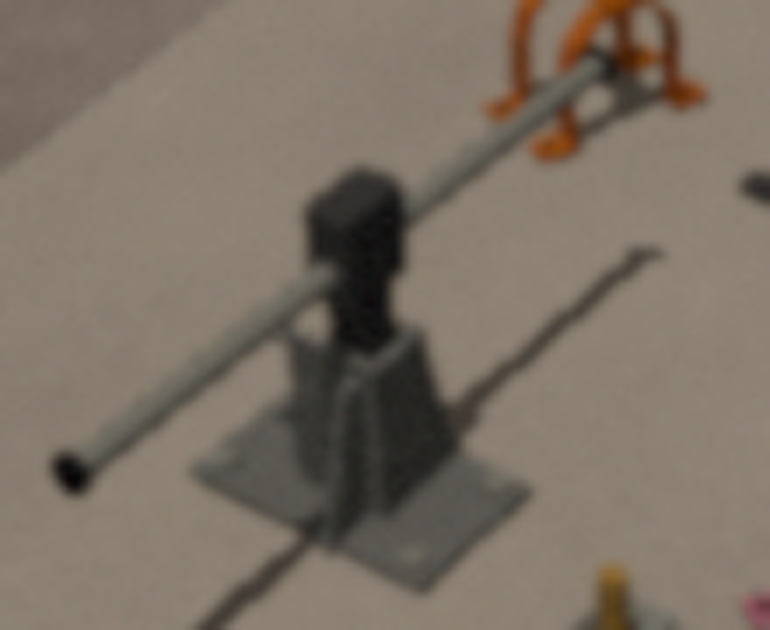

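View pics/top0_c150_130.png

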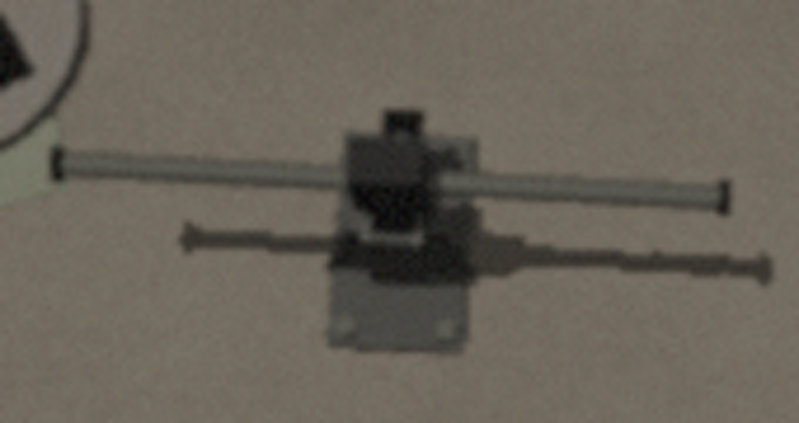

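View pics/top0_c110_220.png

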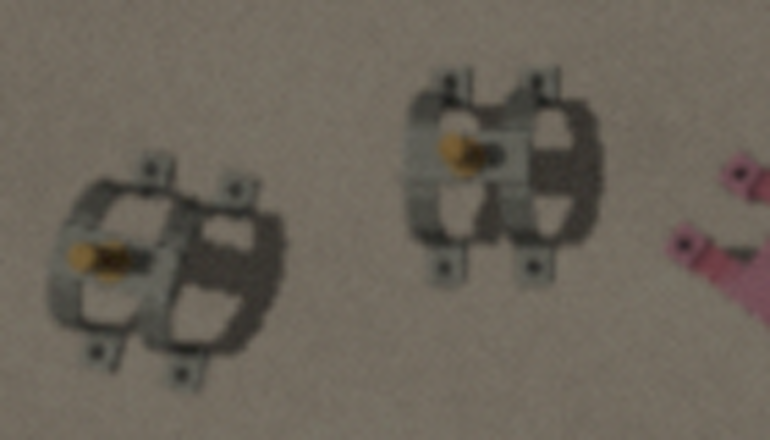

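View pics/top0_c270_215.png

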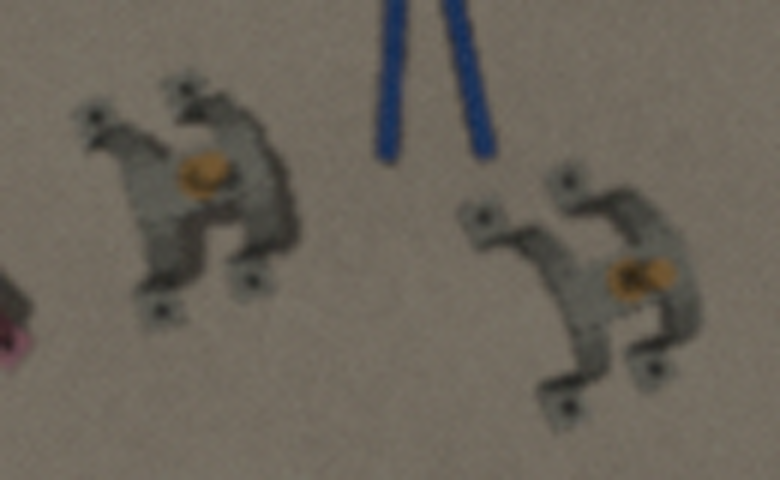

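```bash
python3 - <<'E'
from h import *
f=lambda p,x,y,s:((p[0]+.5)/s-.5+x,(p[1]+.5)/s-.5+y)
L,e1=tri(f((72,473),165,155,7),f((58,164),150,130,4.7))
Rr,e2=tri(f((604,62),165,155,7),f((724,196),150,130,4.7))
print("capL",L.round(4),e1,"capR",Rr.round(4),e2,"mid",((L+Rr)/2).round(4),"len",np.linalg.norm(L-Rr),"baryaw",np.degrees(np.arctan2(*(L-Rr)[[1,0]])))
feet={"A":[(110,220,5.5),(152,168),(238,190),(98,352),(182,374)],"B":[(110,220,5.5),(451,82),(538,82),(444,267),(534,267)],
"C":[(270,215,6),(96,117),(187,88),(162,311),(253,282)],"D":[(270,215,6),(484,217),(569,181),(569,407),(655,369)]}
st={"A":((233.7,289.2),(125.5,266.2)),"B":((252,242.9),(192.6,247.1)),"C":((295.8,190.5),(303.8,243.7)),"D":((331.8,167.8),(376.2,261.2))}
for k,v in feet.items():
    P=[onz("top",f(p,*v[0]),.005) for p in v[1:]]
    c=np.mean(P,0);u=(P[0]+P[1]-P[2]-P[3]);w=(P[0]+P[2]-P[1]-P[3])
    X,e=tri(*st[k])
    print(k,"feet",c.round(4),"legspan",(np.linalg.norm(u[:2])/2).round(4),"archsep",(np.linalg.norm(w[:2])/2).round(4),"xyaw",np.degrees(np.arctan2(u[1],u[0])).round(1),"yyaw-90",np.degrees(np.arctan2(w[1],w[0])).round(1)-90,"stud",X.round(4),e)
rel((.6,0,.3),0)
E
```

```text
capL [0.6439 0.2323 0.1509] [[0.1, 0.0], [-0.0, -0.1]] capR [ 0.6125 -0.1545  0.1515] [[-0.5, -0.1], [0.2, 0.6]] mid [0.6282 0.0389 0.1512] len 0.38802652177437663 baryaw 85.3573357105166
A feet [0.3724 0.3239 0.005 ] legspan 0.1008 archsep 0.0487 xyaw -14.7 yyaw-90 -14.700000000000003 stud [0.3724 0.3297 0.1106] [[-0.5, -0.1], [0.2, 0.5]]
B feet [0.421  0.1489 0.005 ] legspan 0.0998 archsep 0.048 xyaw -1.2 yyaw-90 -1.2000000000000028 stud [0.4217 0.1511 0.1073] [[-0.0, -0.0], [0.0, 0.0]]
C feet [ 0.4237 -0.1483  0.005 ] legspan 0.1011 archsep 0.0481 xyaw 15.8 yyaw-90 15.799999999999997 stud [ 0.4243 -0.1488  0.1056] [[0.3, 0.0], [-0.1, -0.3]]
D feet [ 0.3707 -0.343   0.005 ] legspan 0.1004 archsep 0.048 xyaw 19.9 yyaw-90 20.099999999999994 stud [ 0.3705 -0.3429  0.1058] [[0.2, 0.0], [-0.1, -0.3]]
rel [-0.7916, -0.0879, 1.1095] [-0.0013, -1.1268, -0.0017] q6 -0.07 t 0.1
```

```bash
python3 -m pendant '[[0,-0.15,0,0,0,0,1],[-0.4,-0.2,0.55,0,-0.56,0,1],[-0.4,-0.2,0.55,0,-0.56,0,1],[-0.4,-0.2,0.55,0,-0.56,0,1],[-0.4,-0.2,0.55,0,-0.56,0,1],[-0.4,-0.2,0.55,0,-0.56,0,1],[-0.4,-0.2,0.55,0,-0.56,0,1],[-0.4,-0.2,0.55,0,-0.56,0,1],[-0.4,-0.2,0.55,0,-0.56,0,1],[-0.4,-0.2,0.55,0,-0.56,0,1],[-0.4,-0.2,0.55,0,-0.56,0,1],[-0.4,-0.2,0.55,0,-0.56,0,1]]' 80; python3 -c "
from h import *
rel((.6285,.039,.32),np.radians(-4.64))"
```

```text
t: 1.3
ee_pos: [0.4153, -0.2893, 0.3557]
tool_rot: [-1.52, 0.467, -0.466]
ft_force: [0.1, -0.4, -0.6]
finger_gap: 0.0852
rel [-0.0152, 0.0711, 0.7828] [0.0, -0.4914, -0.0011] q6 -0.1 t 1.3
```

```bash
python3 -m pendant '[[-0.015,0.071,0.783,0,-0.491,0,1],[-0.015,0.071,0.783,0,-0.491,0,1],[-0.015,0.071,0.783,0,-0.491,0,1],[-0.015,0.071,0.783,0,-0.491,0,1],[-0.015,0.071,0.783,0,-0.491,0,1],[-0.015,0.071,0.783,0,-0.491,0,1],[-0.015,0.071,0.783,0,-0.491,0,1],[-0.015,0.071,0.783,0,-0.491,0,1],[-0.015,0.071,0.783,0,-0.491,0,1],[-0.015,0.071,0.783,0,-0.491,0,1],[-0.015,0.071,0.783,0,-0.491,0,1],[-0.015,0.071,0.783,0,-0.491,0,1]]'; python3 -c "
from h import *
rel((.6285,.039,.180),np.radians(-4.64))
snap('1');crop('side','1',140,60,200,170,4);crop('top','1',150,80,170,130,4.5)"
```

```text
t: 2.5
ee_pos: [0.6285, 0.0386, 0.3209]
tool_rot: [-1.57, 0.064, -0.064]
ft_force: [-0.2, -0.9, -0.1]
finger_gap: 0.0854
rel [-0.0001, 0.2819, 0.0009] [0.0003, -0.0009, -0.0] q6 0.07 t 2.5
```

View pics/side1_c140_60.png

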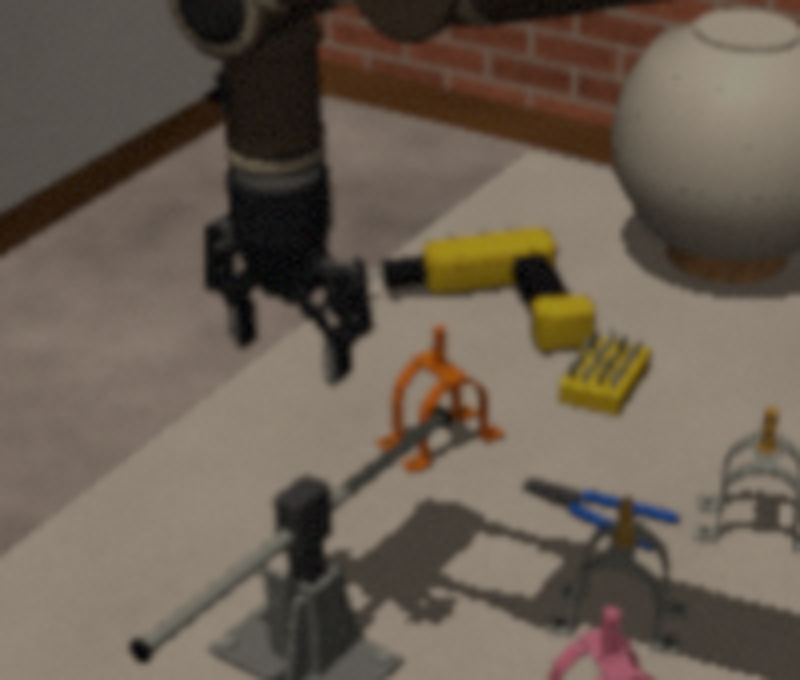

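View pics/top1_c150_80.png

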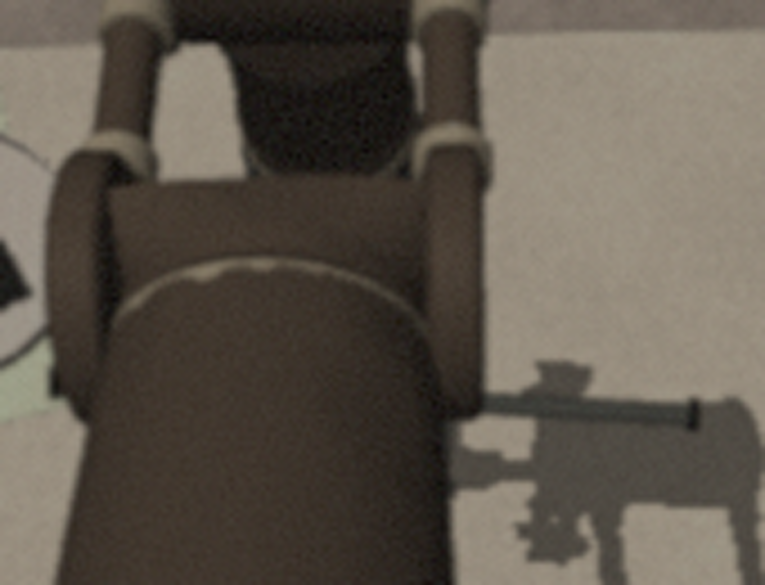

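```bash
python3 -m pendant '[[0,0.08,0,0,0,0,1],[0,0.16,0,0,0,0,1],[0,0.21,0,0,0,0,1],[0,0.25,0,0,0,0,1],[0,0.27,0,0,0,0,1],[0,0.282,0,0,0,0,1],[0,0.282,0,0,0,0,1]]'
python3 -m pendant '[[0,0,0,0,0,0,0],[0,0,0,0,0,0,-0.5],[0,0,0,0,0,0,-1],[0,0,0,0,0,0,-1],[0,0,0,0,0,0,-1],[0,0,0,0,0,0,-1],[0,0,0,0,0,0,-1],[0,0,0,0,0,0,-1]]' 80
```

```text
t: 3.3
ee_pos: [0.6289, 0.0402, 0.1798]
tool_rot: [-1.57, 0.063, -0.063]
ft_force: [0.7, 1.0, -0.2]
finger_gap: 0.0852
t: 4.1
ee_pos: [0.6277, 0.0407, 0.1808]
tool_rot: [-1.57, 0.065, -0.06]
ft_force: [-5.2, -0.0, 5.1]
finger_gap: 0.0268
```

```bash
python3 -m pendant '[[0,-0.01,0,0,0,0,-1],[0,-0.02,0,0,0,0,-1],[0,-0.03,0,0,0,0,-1],[0,-0.036,0,0,0,0,-1],[0,-0.036,0,0,0,0,-1],[0,-0.046,0,0,0,0,-1],[0,-0.056,0,0,0,0,-1],[0,-0.064,0,0,0,0,-1],[0,-0.064,0,0,0,0,-1],[0,-0.074,0,0,0,0,-1],[0,-0.084,0,0,0,0,-1],[0,-0.09,0,0,0,0,-1]]'
python3 -m pendant '[[0,-0.002,0,0,0,0,-1],[0,-0.002,0,0,0,0,-1],[0,-0.002,0,0,0,0,-1]]'
python3 - <<'E'
from h import *
snap('2');crop('side','2',140,90,160,130,5)
E
```

```text
t: 5.3
ee_pos: [0.6277, 0.0407, 0.2253]
tool_rot: [-1.57, 0.065, -0.06]
ft_force: [-6.0, 1.4, -10.0]
finger_gap: 0.0269
t: 5.6
ee_pos: [0.6277, 0.0407, 0.2266]
tool_rot: [-1.57, 0.065, -0.06]
ft_force: [-6.2, 1.8, -7.8]
finger_gap: 0.027
```

View pics/side2_c140_90.png

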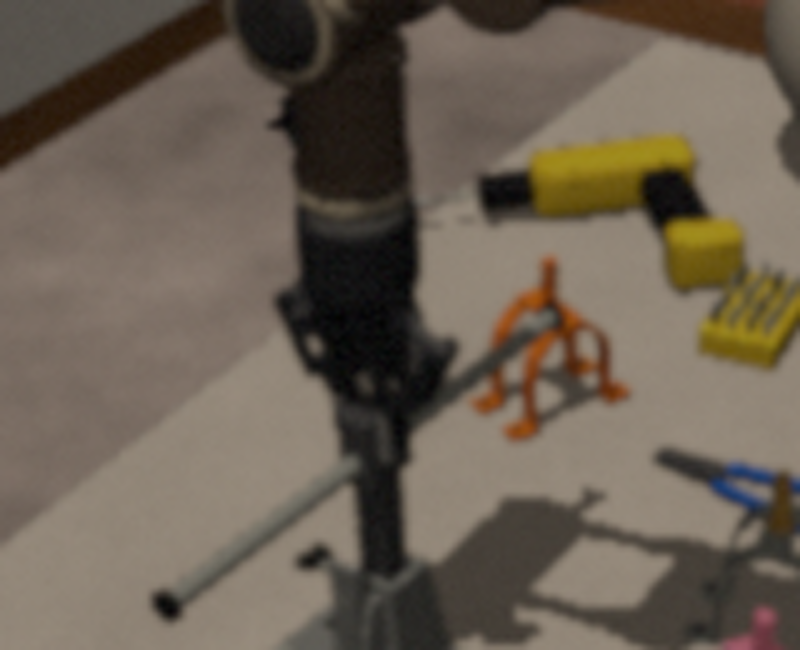

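```bash
python3 - <<'E'
from h import *
p=np.array([(167.5)/5-.5+140,(604.5)/5-.5+90])
for z in np.arange(.185,.21,.003): print(round(z,3),(proj("side",(.6439,.2323,z))-p).round(2))
E
python3 -m pendant '[[0,0.003,0,0,0,0,-1],[0,0.006,0,0,0,0,-1],[0,0.008,0,0,0,0,-1],[0,0.008,0,0,0,0,-1]]'
```

```text
0.185 [0.52 3.17]
0.188 [0.4 2.4]
0.191 [0.27 1.63]
0.194 [0.15 0.85]
0.197 [0.02 0.08]
0.2 [-0.1 -0.7]
0.203 [-0.23 -1.48]
0.206 [-0.35 -2.27]
0.209 [-0.48 -3.05]
t: 6.1
ee_pos: [0.6277, 0.0407, 0.2232]
tool_rot: [-1.57, 0.065, -0.06]
ft_force: [-6.2, 1.7, -6.2]
finger_gap: 0.027
```

```bash
python3 -m pendant '[[0,0.002,0,0,0,0,-1],[0,0.002,0,0,0,0,-1],[0,0.002,0,0,0,0,-1]]'; python3 -m pendant '[[0,0.002,0,0,0,0,-1],[0,0.002,0,0,0,0,-1],[0,0.002,0,0,0,0,-1]]'
```

```text
t: 6.4
ee_pos: [0.6278, 0.0407, 0.2231]
tool_rot: [-1.57, 0.065, -0.06]
ft_force: [-9.0, 1.3, -2.5]
finger_gap: 0.027
t: 6.7
ee_pos: [0.6278, 0.0407, 0.2229]
tool_rot: [-1.57, 0.064, -0.06]
ft_force: [-10.9, 1.1, 0.5]
finger_gap: 0.0267
```

```bash
python3 -m pendant '[[0,0,0,0,0,0,0.2],[0,0,0,0,0,0,1],[0,0,0,0,0,0,1],[0,0,0,0,0,0,1],[0,0,0,0,0,0,1],[0,-0.06,0,0,0,0,1],[0,-0.15,0,0,0,0,1],[0,-0.25,0,0,0,0,1],[0,-0.25,0,0,0,0,1]]'
python3 - <<'E'
from h import *
rel((.4217,.1511,.27),np.radians(-1.2))
E
```

```text
t: 7.6
ee_pos: [0.6334, 0.0405, 0.3548]
tool_rot: [-1.569, 0.049, -0.076]
ft_force: [0.6, 0.7, 0.8]
finger_gap: 0.0856
rel [-0.4426, 0.1622, 0.1868] [-0.0007, -0.0558, 0.0167] q6 0.07 t 7.6
```

```bash
python3 -m pendant '[[-0.1,0,0.04,0,-0.056,0.017,0.2],[-0.2,0.06,0.08,0,-0.056,0.017,0.2],[-0.3,0.1,0.13,0,-0.056,0.017,0.2],[-0.4,0.14,0.17,0,-0.056,0.017,0.2],[-0.443,0.162,0.187,0,-0.056,0.017,0.2],[-0.443,0.162,0.187,0,-0.056,0.017,0.2],[-0.443,0.162,0.187,0,-0.056,0.017,0.2],[-0.443,0.162,0.187,0,-0.056,0.017,0.2]]'
python3 - <<'E'
from h import *
snap('3');crop('side','3',130,90,200,160,4);crop('top','3',100,130,240,180,3.3)
rel((.4217,.1511,.124),np.radians(-1.2))
E
```

```text
t: 8.4
ee_pos: [0.4172, 0.1513, 0.2649]
tool_rot: [-1.57, 0.028, -0.005]
ft_force: [1.1, -0.1, 0.0]
finger_gap: 0.0508
rel [0.0119, 0.2821, -0.0001] [-0.001, -0.0008, -0.0138] q6 0.27 t 8.5
```

View pics/side3_c130_90.png

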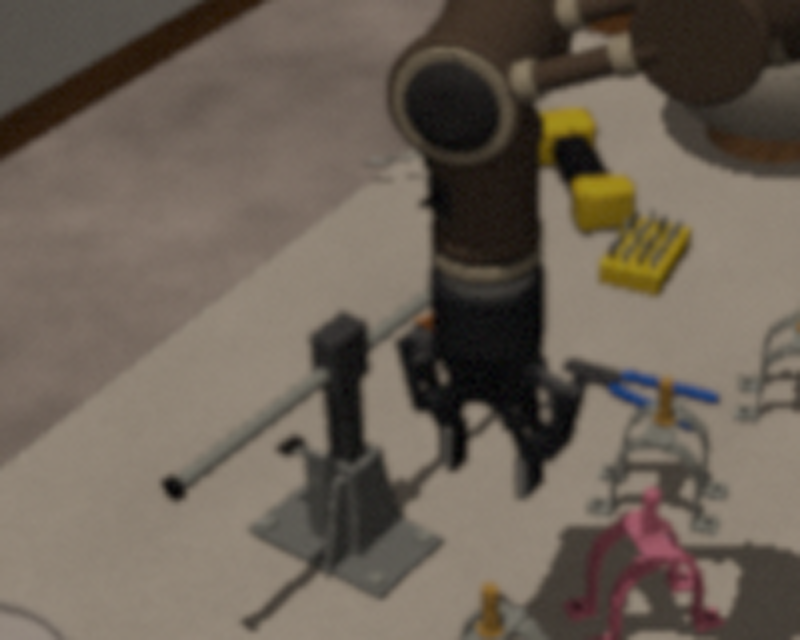

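View pics/top3_c100_130.png

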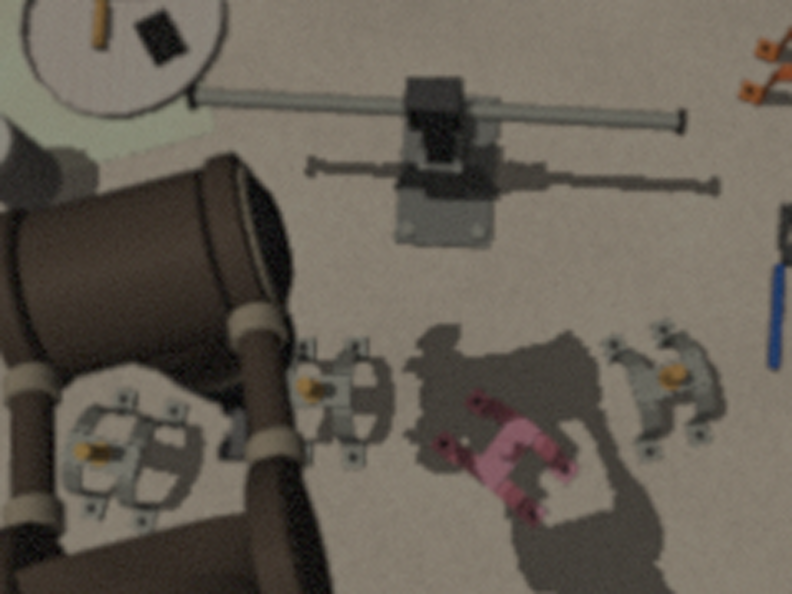

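```bash
python3 - <<'E'
from h import *
f=lambda p,x,y,s:((p[0]+.5)/s-.5+x,(p[1]+.5)/s-.5+y)
L,e=tri(f((174,488),130,90,4),f((193,97),100,130,3.3));print(L,e)
Rr=onz("top",f((682,120),100,130,3.3),.195);L2=onz("top",f((193,97),100,130,3.3),.195)
print(L2,Rr,(L2+Rr)/2,np.linalg.norm(L2-Rr),np.degrees(np.arctan2(*(L2-Rr)[[1,0]])))
X=tri(f((489,604),130,90,4),f((309,391),100,130,3.3));print("B stud?",X)
E
```

```text
[0.6441989  0.2321129  0.19220208] [[0.1, 0.0], [-0.0, -0.1]]
[0.64292759 0.23124424 0.195     ] [ 0.6138977  -0.15459989  0.195     ] [0.62841264 0.03832217 0.195     ] 0.38693464594901034 85.6973239695004
B stud? (array([0.42043137, 0.14894045, 0.11482975]), [[0.8, 0.2], [-0.4, -0.9]])
```

```bash
python3 -m pendant '[[0,0,0,0,0,0,0.2],[0,0,0,0,0,0,0.2]]'
python3 - <<'E'
from h import *
rel((.421,.150,.124),np.radians(-1.2))
E
```

```text
t: 8.7
ee_pos: [0.4167, 0.151, 0.2643]
tool_rot: [-1.57, 0.03, -0.004]
ft_force: [0.0, 0.3, 0.2]
finger_gap: 0.0514
rel [0.0135, 0.2803, -0.0019] [-0.0007, -0.0009, -0.016] q6 0.27 t 8.7
```

```bash
python3 -m pendant '[[0.0135,0.05,-0.002,0,0,-0.016,0.2],[0.0135,0.13,-0.002,0,0,-0.016,0.2],[0.0135,0.2,-0.002,0,0,-0.016,0.2],[0.0135,0.25,-0.002,0,0,-0.016,0.2],[0.0135,0.27,-0.002,0,0,-0.016,0.2],[0.0135,0.28,-0.002,0,0,-0.016,0.2],[0.0135,0.28,-0.002,0,0,-0.016,0.2]]'
python3 - <<'E'
from h import *
snap('4');crop('side','4',190,170,120,100,6)
E
```

```text
t: 9.4
ee_pos: [0.4204, 0.1503, 0.124]
tool_rot: [-1.57, 0.017, -0.016]
ft_force: [-0.8, -0.1, 0.4]
finger_gap: 0.0513
```

View pics/side4_c190_170.png

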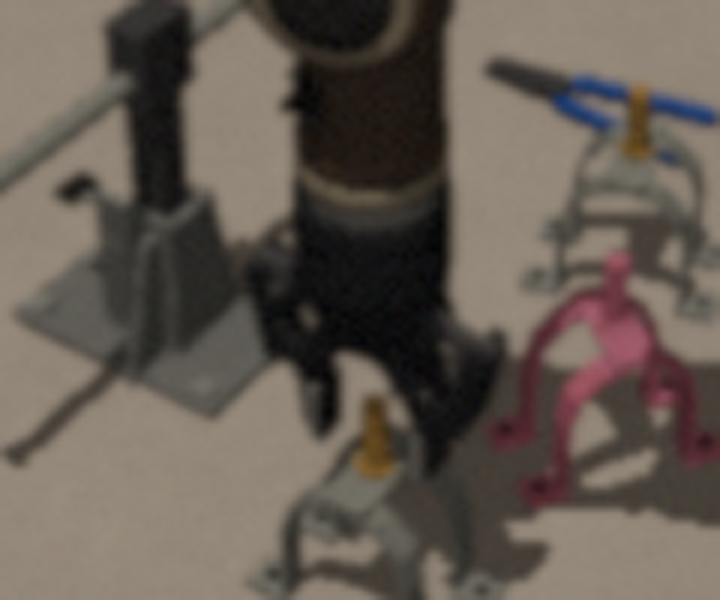

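```bash
python3 -m pendant '[[0,0,0,0,0,0,-0.3],[0,0,0,0,0,0,-0.6],[0,0,0,0,0,0,-1],[0,0,0,0,0,0,-1],[0,0,0,0,0,0,-1],[0,0,0,0,0,0,-1]]' 60
python3 -m pendant '[[0,-0.02,0,0,0,0,-1],[0,-0.08,0,0,0,0,-1],[0,-0.16,0,0,0,0,-1],[0,-0.26,0,0,0,0,-1],[0,-0.36,0,0,0,0,-1],[0,-0.44,0,0,0,0,-1],[0,-0.46,0,0,0,0,-1],[0,-0.46,0,0,0,0,-1],[0,-0.46,0,0,0,0,-1]]'
python3 - <<'E'
from h import *
snap('5');crop('side','5',190,100,150,120,5)
b=np.radians(85.6);m=np.array([.6282,.0387]);u=np.array([np.cos(b),np.sin(b)])
for s in(.064,.147,-.064,-.147):print(s,(m+s*u).round(4))
p=m+.064*u
rel((p[0],p[1],.354),np.radians(-4.4))
E
```

```text
t: 10.1
ee_pos: [0.4207, 0.1504, 0.1244]
tool_rot: [-1.57, 0.016, -0.017]
ft_force: [0.9, 0.1, 4.4]
finger_gap: 0.0116
t: 11.0
ee_pos: [0.4183, 0.1498, 0.3509]
tool_rot: [-1.571, 0.021, -0.012]
ft_force: [-0.1, -0.0, -2.7]
finger_gap: 0.0114
0.064 [0.6331 0.1025]
0.147 [0.6395 0.1853]
-0.064 [ 0.6233 -0.0251]
-0.147 [ 0.6169 -0.1079]
rel [0.4317, -0.0106, -0.0855] [0.0013, 0.0535, -0.0071] q6 0.27 t 11.1
```

View pics/side5_c190_100.png

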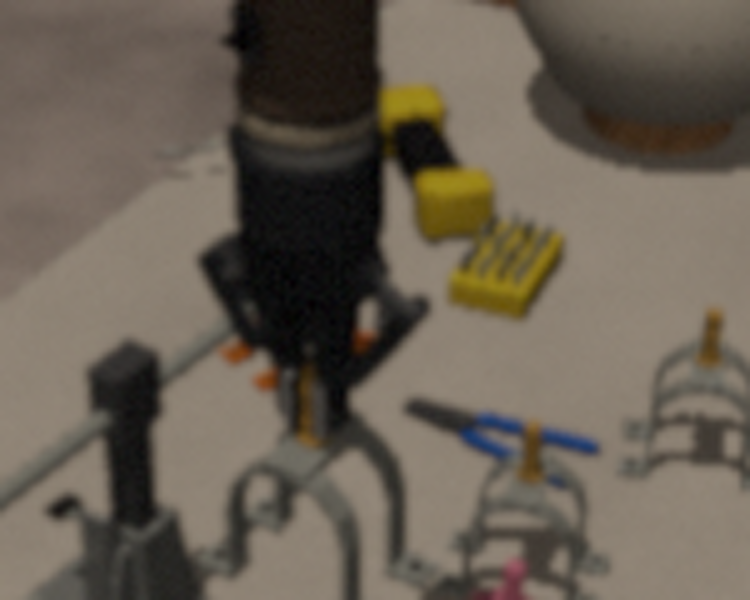

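```bash
python3 -m pendant '[[0.05,-0.016,-0.01,0,0.01,-0.003,-1],[0.13,-0.016,-0.025,0,0.02,-0.007,-1],[0.22,-0.016,-0.04,0,0.03,-0.007,-1],[0.31,-0.016,-0.06,0,0.04,-0.007,-1],[0.37,-0.016,-0.075,0,0.053,-0.007,-1],[0.41,-0.016,-0.085,0,0.053,-0.007,-1],[0.432,-0.016,-0.0855,0,0.053,-0.007,-1],[0.432,-0.016,-0.0855,0,0.053,-0.007,-1],[0.432,-0.016,-0.0855,0,0.053,-0.007,-1],[0.432,-0.016,-0.0855,0,0.053,-0.007,-1]]'
python3 - <<'E'
from h import *
snap('6');crop('side','6',130,90,150,120,5)
rel((.6331,.1025,.242),np.radians(-4.4))
E
```

```text
t: 12.1
ee_pos: [0.6338, 0.1034, 0.3611]
tool_rot: [-1.57, 0.056, -0.063]
ft_force: [-0.4, 0.1, -3.4]
finger_gap: 0.0112
rel [-0.0035, 0.2396, -0.0022] [-0.0008, 0.0012, 0.006] q6 0.17 t 12.2
```

View pics/side6_c130_90.png

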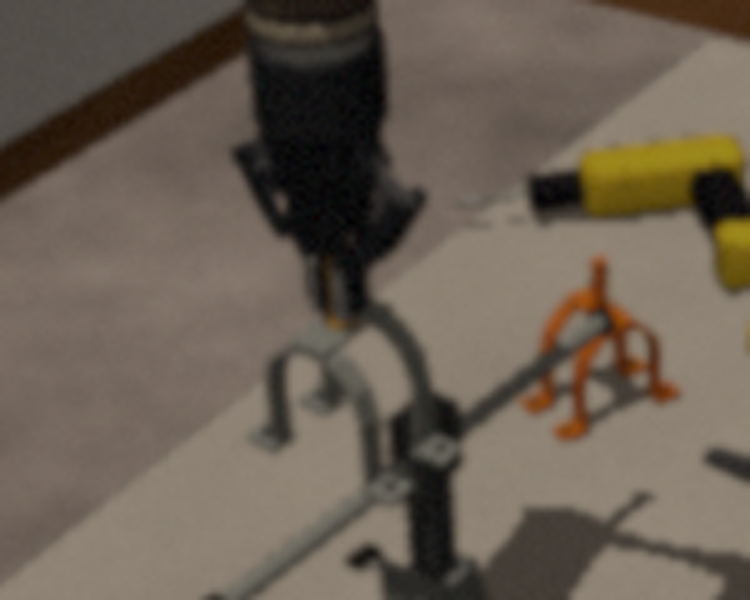

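```bash
python3 -m pendant '[[-0.003,0.03,-0.002,0,0,0.006,-1],[-0.003,0.07,-0.002,0,0,0.006,-1],[-0.003,0.11,-0.002,0,0,0.006,-1],[-0.003,0.15,-0.002,0,0,0.006,-1],[-0.003,0.18,-0.002,0,0,0.006,-1],[-0.003,0.21,-0.002,0,0,0.006,-1],[-0.003,0.22,-0.002,0,0,0.006,-1],[-0.003,0.228,-0.002,0,0,0.006,-1],[-0.003,0.228,-0.002,0,0,0.006,-1]]'
python3 - <<'E'
from h import *
snap('7');crop('side','7',130,90,150,120,5)
rel((.6331,.1025,.242),np.radians(-4.4))
E
```

```text
t: 13.1
ee_pos: [0.6343, 0.1021, 0.2474]
tool_rot: [-1.569, 0.06, -0.06]
ft_force: [-0.8, -0.3, -3.1]
finger_gap: 0.0117
rel [-0.0036, 0.0128, 0.0005] [-0.0009, 0.0005, 0.0017] q6 0.17 t 13.2
```

View pics/side7_c130_90.png

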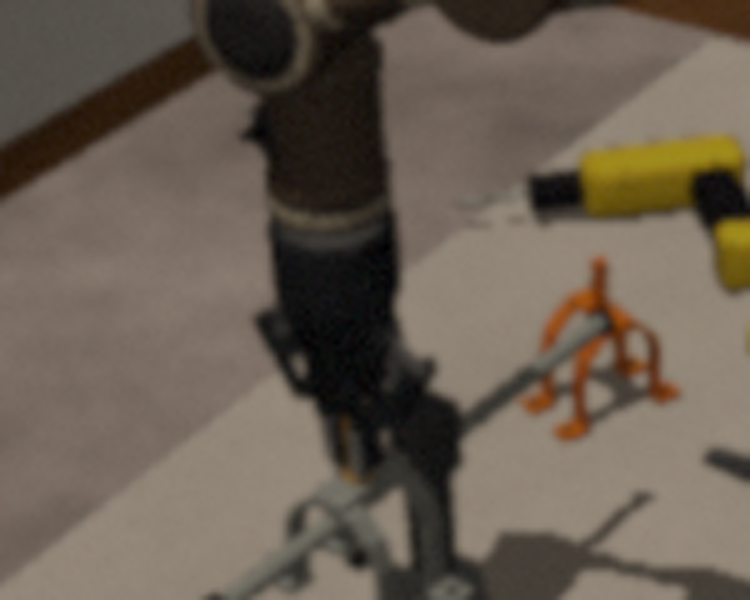

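```bash
python3 -m pendant '[[-0.003,0.004,0,0,0,0,-1],[-0.003,0.008,0,0,0,0,-1],[-0.003,0.01,0,0,0,0,-1],[-0.003,0.01,0,0,0,0,-1]]'; python3 -m pendant '[[0,0.002,0,0,0,0,-1],[0,0.003,0,0,0,0,-1],[0,0.003,0,0,0,0,-1]]'
```

```text
t: 13.6
ee_pos: [0.6327, 0.1022, 0.2426]
tool_rot: [-1.569, 0.06, -0.06]
ft_force: [-1.0, 0.6, -1.9]
finger_gap: 0.0114
t: 13.9
ee_pos: [0.6328, 0.1022, 0.2423]
tool_rot: [-1.569, 0.06, -0.06]
ft_force: [-3.0, 0.5, 5.4]
finger_gap: 0.0115
```

```bash
python3 -m pendant '[[0,-0.002,0,0,0,0,-0.5],[0,-0.002,0,0,0,0,0.1],[0,-0.002,0,0,0,0,0.2],[0,-0.002,0,0,0,0,0.2],[0,-0.002,0,0,0,0,0.2],[0,-0.03,0,0,0,0,0.2],[0,-0.08,0,0,0,0,0.2],[0,-0.15,0,0,0,0,0.2],[0,-0.2,0,0,0,0,0.2],[0,-0.2,0,0,0,0,0.2]]'
python3 - <<'E'
from h import *
rel((.3724,.3275,.26),np.radians(-14.7))
E
```

```text
t: 14.9
ee_pos: [0.6355, 0.1024, 0.3479]
tool_rot: [-1.568, 0.051, -0.069]
ft_force: [0.5, 0.2, 0.9]
finger_gap: 0.0513
rel [-0.5608, 0.1705, 0.4085] [-0.0034, 0.1722, 0.0104] q6 0.17 t 14.9
```

```bash
python3 -m pendant '[[-0.08,0,0.04,0,0.05,0,0.2],[-0.16,0.04,0.1,0,0.1,0.01,0.2],[-0.24,0.08,0.16,0,0.15,0.01,0.2],[-0.32,0.12,0.22,0,0.172,0.01,0.2],[-0.4,0.15,0.28,0,0.172,0.01,0.2],[-0.48,0.17,0.34,0,0.172,0.01,0.2],[-0.56,0.17,0.4,0,0.172,0.01,0.2],[-0.56,0.17,0.408,0,0.172,0.01,0.2],[-0.56,0.17,0.408,0,0.172,0.01,0.2],[-0.56,0.17,0.408,0,0.172,0.01,0.2],[-0.56,0.17,0.408,0,0.172,0.01,0.2]]'
python3 - <<'E'
from h import *
snap('8');crop('side','8',130,130,190,200,3);crop('top','8',100,110,300,200,2.6)
rel((.3724,.3265,.124),np.radians(-14.7))
E
```

```text
t: 16.0
ee_pos: [0.3698, 0.3263, 0.256]
tool_rot: [-1.561, 0.21, -0.194]
ft_force: [-0.0, 0.2, 0.2]
finger_gap: 0.051
rel [0.0071, 0.2642, 0.002] [0.0003, -0.0015, -0.0097] q6 0.88 t 16.1
```

View pics/side8_c130_130.png

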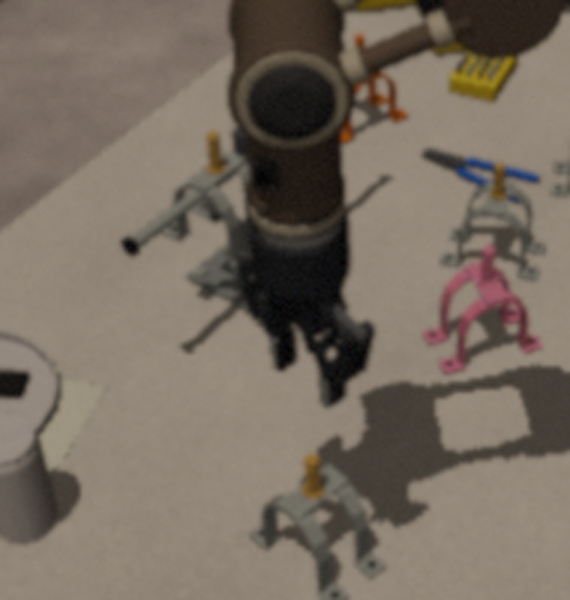

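View pics/top8_c100_110.png

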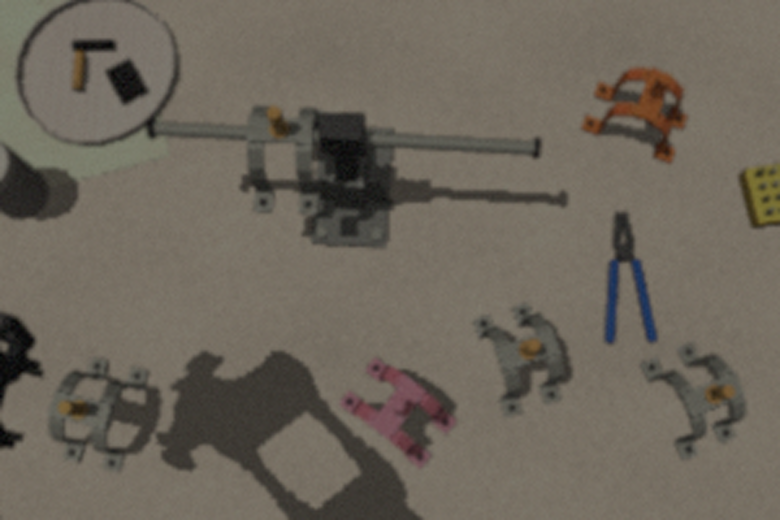

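```bash
python3 -m pendant '[[0.007,0.05,-0.001,0,0,-0.01,0.2],[0.007,0.13,-0.001,0,0,-0.01,0.2],[0.007,0.2,-0.001,0,0,-0.01,0.2],[0.007,0.24,-0.001,0,0,-0.01,0.2],[0.007,0.255,-0.001,0,0,-0.01,0.2],[0.007,0.264,-0.001,0,0,-0.01,0.2],[0.007,0.264,-0.001,0,0,-0.01,0.2],[0.007,0.264,-0.001,0,0,-0.01,-0.3],[0.007,0.264,-0.001,0,0,-0.01,-0.6],[0.007,0.264,-0.001,0,0,-0.01,-1],[0.007,0.264,-0.001,0,0,-0.01,-1],[0.007,0.264,-0.001,0,0,-0.01,-1]]' 60
python3 -m pendant '[[0,0,0,0,0,0,-1],[0,0,0,0,0,0,-1],[0,0,0,0,0,0,-1]]'

```

```text
t: 17.3
ee_pos: [0.3719, 0.3264, 0.1251]
tool_rot: [-1.56, 0.2, -0.203]
ft_force: [1.6, -1.3, 3.7]
finger_gap: 0.0114
t: 17.6
ee_pos: [0.372, 0.3264, 0.125]
tool_rot: [-1.56, 0.2, -0.203]
ft_force: [1.0, -1.6, 6.2]
finger_gap: 0.0114
```

```bash
python3 -m pendant '[[0,-0.02,0,0,0,0,-1],[0,-0.08,0,0,0,0,-1],[0,-0.16,0,0,0,0,-1],[0,-0.26,0,0,0,0,-1],[0,-0.36,0,0,0,0,-1],[0,-0.44,0,0,0,0,-1],[0,-0.48,0,0,0,0,-1],[0,-0.48,0,0,0,0,-1],[0,-0.48,0,0,0,0,-1]]'
python3 - <<'E'
from h import *
rel((.6395,.1853,.362),np.radians(-4.4))
E
```

```text
t: 18.5
ee_pos: [0.3699, 0.3253, 0.3625]
tool_rot: [-1.564, 0.203, -0.199]
ft_force: [0.5, 0.1, -3.9]
finger_gap: 0.0113
rel [0.5925, -0.0001, -0.1343] [0.0021, -0.1713, -0.0023] q6 0.89 t 18.5
```

```bash
python3 -m pendant '[[0.06,0,-0.013,0,-0.02,0,-1],[0.14,0,-0.03,0,-0.05,0,-1],[0.23,0,-0.05,0,-0.08,0,-1],[0.32,0,-0.075,0,-0.12,0,-1],[0.41,0,-0.095,0,-0.15,0,-1],[0.49,0,-0.115,0,-0.171,0,-1],[0.55,0,-0.13,0,-0.171,0,-1],[0.58,0,-0.134,0,-0.171,0,-1],[0.592,0,-0.134,0,-0.171,0,-1],[0.592,0,-0.134,0,-0.171,0,-1],[0.592,0,-0.134,0,-0.171,0,-1],[0.592,0,-0.134,0,-0.171,0,-1]]'
python3 - <<'E'
from h import *
snap('9');crop('side','9',130,90,150,120,5);crop('top','9',100,110,200,120,3.9)
rel((.6395,.1853,.242),np.radians(-4.4))
E
```

```text
t: 19.7
ee_pos: [0.6392, 0.1868, 0.3636]
tool_rot: [-1.57, 0.061, -0.059]
ft_force: [0.7, 0.1, -2.5]
finger_gap: 0.0115
rel [0.0002, 0.2446, -0.0029] [0.0001, 0.0007, -0.0002] q6 0.29 t 19.8
```

View pics/side9_c130_90.png

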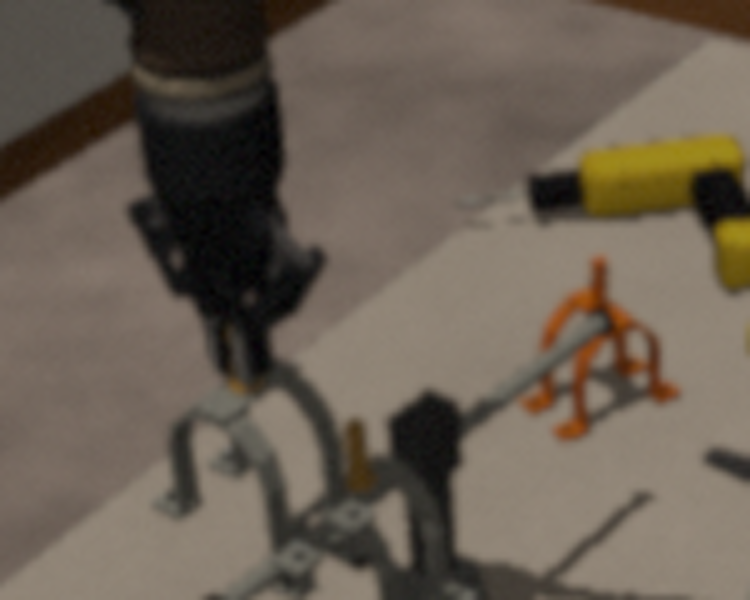

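View pics/top9_c100_110.png

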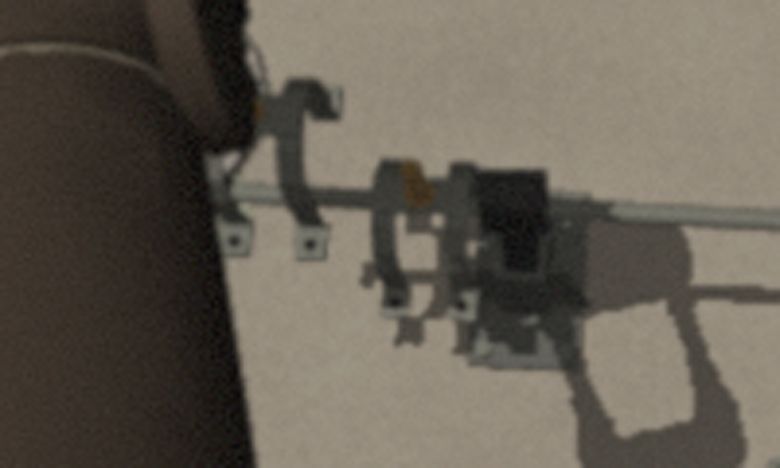

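```bash
python3 - <<'E'
from h import *
f=lambda p,x,y,s:((p[0]+.5)/s-.5+x,(p[1]+.5)/s-.5+y)
b=np.radians(85.6);m=np.array([.6282,.0387]);u=np.array([np.cos(b),np.sin(b)]);v=np.array([u[1],-u[0]])
for p,z in(((396,302),.122),((462,304),.122),((236,240),.2425),((311,243),.2425)):
    X=onz("top",f(p,100,110,3.9),z);d=X[:2]-m;print(X.round(4),"s",(d@u).round(4),"perp",(d@v).round(4))
E
```

```text
[0.5851 0.1277 0.122 ] s 0.0854 perp -0.0498
[0.5825 0.0808 0.122 ] s 0.0385 perp -0.0488
[0.5928 0.2115 0.2425] s 0.1696 perp -0.0485
[0.5896 0.1641 0.2425] s 0.1221 perp -0.0482
```

```bash
python3 -m pendant '[[-0.002,0.03,-0.002,0,0,0,-1],[-0.002,0.07,-0.002,0,0,0,-1],[-0.002,0.11,-0.002,0,0,0,-1],[-0.002,0.15,-0.002,0,0,0,-1],[-0.002,0.18,-0.002,0,0,0,-1],[-0.002,0.21,-0.002,0,0,0,-1],[-0.002,0.22,-0.002,0,0,0,-1],[-0.002,0.23,-0.002,0,0,0,-1],[-0.002,0.236,-0.002,0,0,0,-1],[-0.002,0.24,-0.002,0,0,0,-1],[-0.002,0.242,-0.002,0,0,0,-1],[-0.002,0.242,-0.002,0,0,0,-1]]'

```

```text
t: 21.0
ee_pos: [0.6395, 0.1851, 0.2435]
tool_rot: [-1.57, 0.06, -0.061]
ft_force: [-0.3, 1.0, -3.4]
finger_gap: 0.0115
```

```bash
python3 -m pendant '[[0,0.002,0,0,0,0,-1],[0,0.003,0,0,0,0,-1],[0,0.003,0,0,0,0,-1]]';python3 -m pendant '[[0,0.002,0,0,0,0,-1],[0,0.002,0,0,0,0,-1],[0,0.002,0,0,0,0,-1]]'

```

```text
t: 21.3
ee_pos: [0.6397, 0.1852, 0.2429]
tool_rot: [-1.57, 0.06, -0.062]
ft_force: [-1.9, 0.1, 3.4]
finger_gap: 0.0116
t: 21.6
ee_pos: [0.6397, 0.1853, 0.2428]
tool_rot: [-1.57, 0.059, -0.062]
ft_force: [-3.5, -1.3, 5.6]
finger_gap: 0.0115
```

```bash
python3 -m pendant '[[0,-0.002,0,0,0,0,-0.5],[0,-0.002,0,0,0,0,0.1],[0,-0.002,0,0,0,0,0.2],[0,-0.002,0,0,0,0,0.2],[0,-0.002,0,0,0,0,0.2],[0,-0.03,0,0,0,0,0.2],[0,-0.08,0,0,0,0,0.2],[0,-0.15,0,0,0,0,0.2],[0,-0.2,0,0,0,0,0.2],[0,-0.2,0,0,0,0,0.2],[0,-0.2,0,0,0,0,0.2]]'
python3 - <<'E'
from h import *
rel((.424,-.148,.26),np.radians(15.8))
E
```

```text
t: 22.7
ee_pos: [0.6396, 0.1852, 0.342]
tool_rot: [-1.57, 0.059, -0.062]
ft_force: [0.1, -0.6, -0.9]
finger_gap: 0.0513
rel [-0.3789, 0.1628, -0.6978] [-0.0, -0.3372, 0.0022] q6 0.29 t 22.7
```

```bash
python3 -m pendant '[[-0.06,0,-0.07,0,-0.08,0,0.2],[-0.11,0,-0.15,0,-0.16,0,0.2],[-0.16,0,-0.23,0,-0.2,0,0.2],[-0.2,0.03,-0.31,0,-0.25,0,0.2],[-0.24,0.06,-0.39,0,-0.3,0,0.2],[-0.28,0.1,-0.47,0,-0.337,0,0.2],[-0.32,0.13,-0.55,0,-0.337,0,0.2],[-0.36,0.163,-0.63,0,-0.337,0,0.2],[-0.379,0.163,-0.698,0,-0.337,0.002,0.2],[-0.379,0.163,-0.698,0,-0.337,0.002,0.2],[-0.379,0.163,-0.698,0,-0.337,0.002,0.2],[-0.379,0.163,-0.698,0,-0.337,0.002,0.2]]'
python3 - <<'E'
from h import *
snap('10');crop('side','10',130,110,220,165,3.5);crop('top','10',100,110,300,200,2.6)
rel((.424,-.148,.124),np.radians(15.8))
E
```

```text
t: 23.9
ee_pos: [0.4233, -0.1474, 0.2586]
tool_rot: [-1.559, -0.214, 0.219]
ft_force: [0.9, -0.4, -0.4]
finger_gap: 0.0511
rel [0.0006, 0.27, -0.0019] [-0.0006, 0.0015, -0.0022] q6 -0.71 t 24.0
```

View pics/side10_c130_110.png

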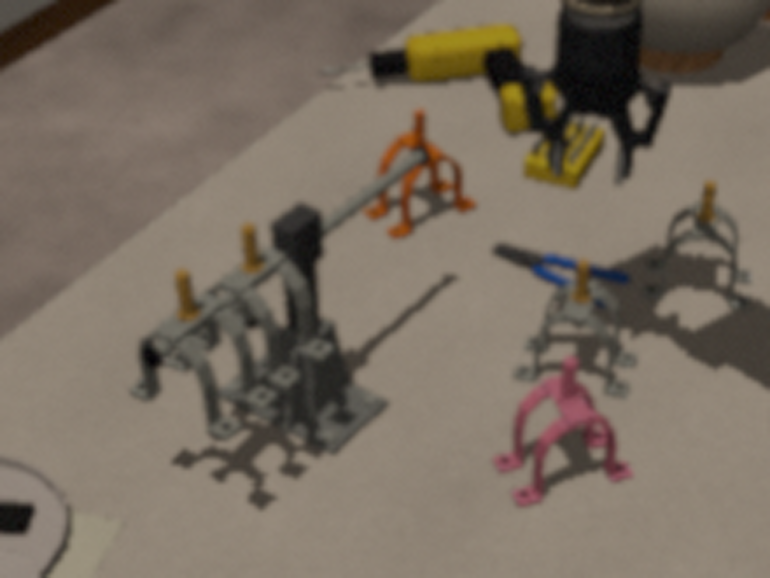

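View pics/top10_c100_110.png

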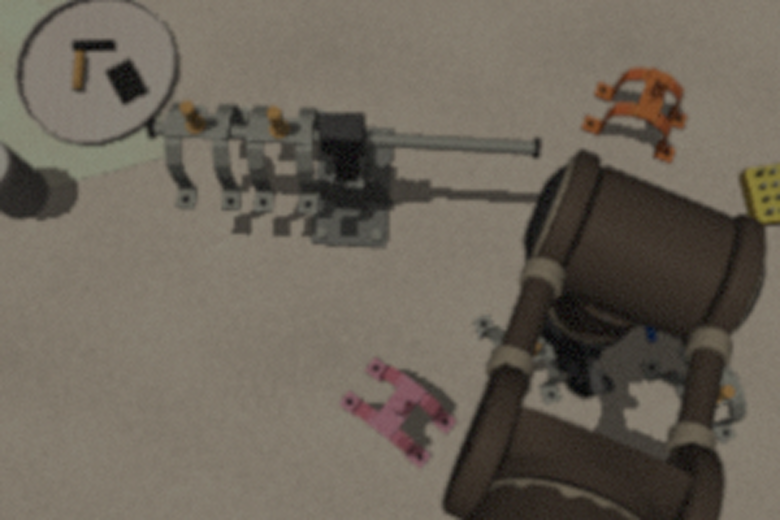

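```bash
python3 -m pendant '[[0.001,0.05,-0.002,0,0,-0.002,0.2],[0.001,0.13,-0.002,0,0,-0.002,0.2],[0.001,0.2,-0.002,0,0,-0.002,0.2],[0.001,0.24,-0.002,0,0,-0.002,0.2],[0.001,0.26,-0.002,0,0,-0.002,0.2],[0.001,0.27,-0.002,0,0,-0.002,0.2],[0.001,0.27,-0.002,0,0,-0.002,0.2],[0.001,0.27,-0.002,0,0,-0.002,-0.3],[0.001,0.27,-0.002,0,0,-0.002,-0.6],[0.001,0.27,-0.002,0,0,-0.002,-1],[0.001,0.27,-0.002,0,0,-0.002,-1],[0.001,0.27,-0.002,0,0,-0.002,-1]]' 60
python3 -m pendant '[[0,0,0,0,0,0,-1],[0,0,0,0,0,0,-1],[0,-0.02,0,0,0,0,-1],[0,-0.08,0,0,0,0,-1],[0,-0.16,0,0,0,0,-1],[0,-0.26,0,0,0,0,-1],[0,-0.36,0,0,0,0,-1],[0,-0.44,0,0,0,0,-1],[0,-0.48,0,0,0,0,-1],[0,-0.48,0,0,0,0,-1],[0,-0.48,0,0,0,0,-1]]'
python3 - <<'E'
from h import *
rel((.6233,-.0251,.362),np.radians(-4.4))
E
```

```text
t: 25.2
ee_pos: [0.4246, -0.1495, 0.1251]
tool_rot: [-1.561, -0.217, 0.215]
ft_force: [-1.1, 0.1, 5.1]
finger_gap: 0.0117
t: 26.3
ee_pos: [0.4231, -0.1488, 0.3631]
tool_rot: [-1.559, -0.215, 0.217]
ft_force: [-0.5, 1.3, -2.1]
finger_gap: 0.0114
rel [0.4526, 0.0018, 0.1292] [-0.0009, 0.3364, -0.0015] q6 -0.71 t 26.3
```

```bash
python3 -m pendant '[[0.05,0,0.013,0,0.04,0,-1],[0.12,0,0.03,0,0.1,0,-1],[0.2,0,0.05,0,0.16,0,-1],[0.28,0,0.08,0,0.22,0,-1],[0.35,0,0.1,0,0.28,0,-1],[0.41,0,0.12,0,0.336,0,-1],[0.44,0,0.129,0,0.336,0,-1],[0.453,0,0.129,0,0.336,0,-1],[0.453,0,0.129,0,0.336,0,-1],[0.453,0,0.129,0,0.336,0,-1],[0.453,0,0.129,0,0.336,0,-1],[0.453,0,0.129,0,0.336,0,-1]]'
python3 - <<'E'
from h import *
snap('11');crop('side','11',130,90,150,120,5);crop('top','11',100,110,300,120,2.6)
rel((.6233,-.0251,.2425),np.radians(-4.4))
E
```

```text
t: 27.5
ee_pos: [0.6236, -0.0261, 0.3643]
tool_rot: [-1.57, 0.061, -0.06]
ft_force: [1.2, 0.2, -2.7]
finger_gap: 0.0112
rel [-0.0014, 0.2441, 0.0016] [-0.0, -0.0002, 0.0003] q6 -0.03 t 27.6
```

View pics/side11_c130_90.png

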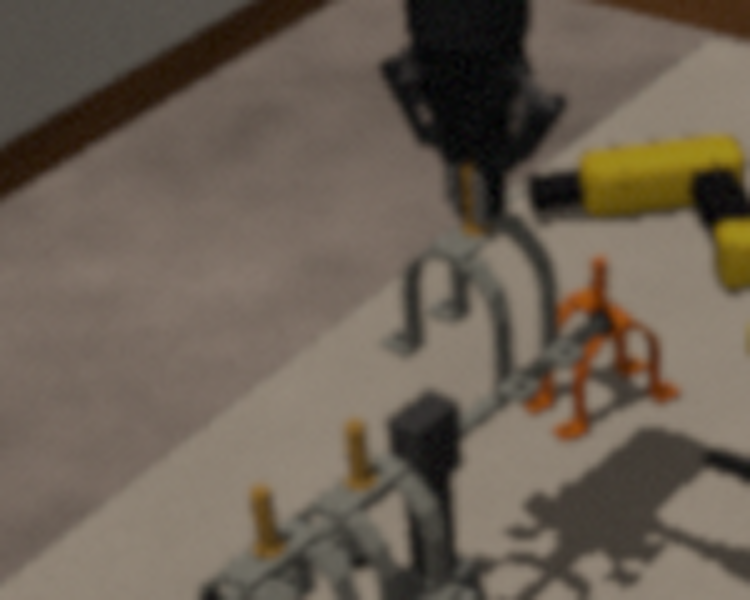

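View pics/top11_c100_110.png

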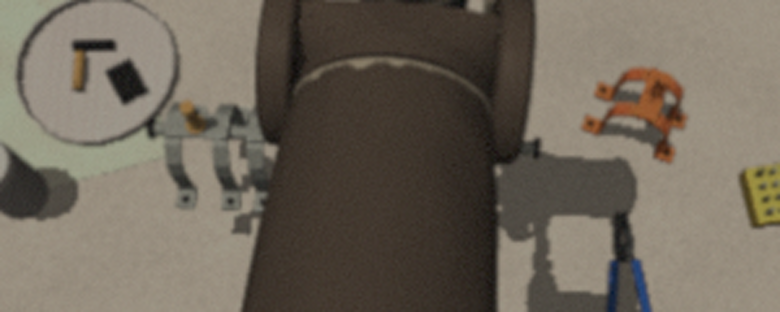

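```bash
python3 -m pendant '[[-0.001,0.03,0,0,0,0,-1],[-0.001,0.07,0,0,0,0,-1],[-0.001,0.11,0,0,0,0,-1],[-0.001,0.15,0,0,0,0,-1],[-0.001,0.18,0,0,0,0,-1],[-0.001,0.21,0,0,0,0,-1],[-0.001,0.22,0,0,0,0,-1],[-0.001,0.23,0,0,0,0,-1],[-0.001,0.236,0,0,0,0,-1],[-0.001,0.24,0,0,0,0,-1],[-0.001,0.242,0,0,0,0,-1],[-0.001,0.242,0,0,0,0,-1]]'
python3 -m pendant '[[0,0.002,0,0,0,0,-1],[0,0.003,0,0,0,0,-1],[0,0.003,0,0,0,0,-1]]'

```

```text
t: 28.8
ee_pos: [0.6241, -0.0254, 0.2437]
tool_rot: [-1.57, 0.059, -0.061]
ft_force: [-0.2, -0.7, -2.4]
finger_gap: 0.0115
t: 29.1
ee_pos: [0.6242, -0.0254, 0.2434]
tool_rot: [-1.57, 0.059, -0.061]
ft_force: [-1.9, 0.3, 5.6]
finger_gap: 0.0115
```

```bash
python3 -m pendant '[[0,-0.001,0,0,0,0,-0.5],[0,-0.001,0,0,0,0,0.1],[0,-0.001,0,0,0,0,0.2],[0,-0.001,0,0,0,0,0.2],[0,-0.001,0,0,0,0,0.2],[0,-0.03,0,0,0,0,0.2],[0,-0.08,0,0,0,0,0.2],[0,-0.15,0,0,0,0,0.2],[0,-0.2,0,0,0,0,0.2],[0,-0.2,0,0,0,0,0.2],[0,-0.2,0,0,0,0,0.2]]'
python3 - <<'E'
from h import *
snap('12');crop('side','12',130,110,220,165,3.5)
rel((.3707,-.342,.26),np.radians(20))
E
```

```text
t: 30.2
ee_pos: [0.6241, -0.0254, 0.343]
tool_rot: [-1.57, 0.058, -0.062]
ft_force: [0.0, 0.7, -0.4]
finger_gap: 0.0509
rel [-0.4543, 0.1617, -0.6699] [-0.0007, -0.4062, -0.0025] q6 -0.03 t 30.3
```

View pics/side12_c130_110.png

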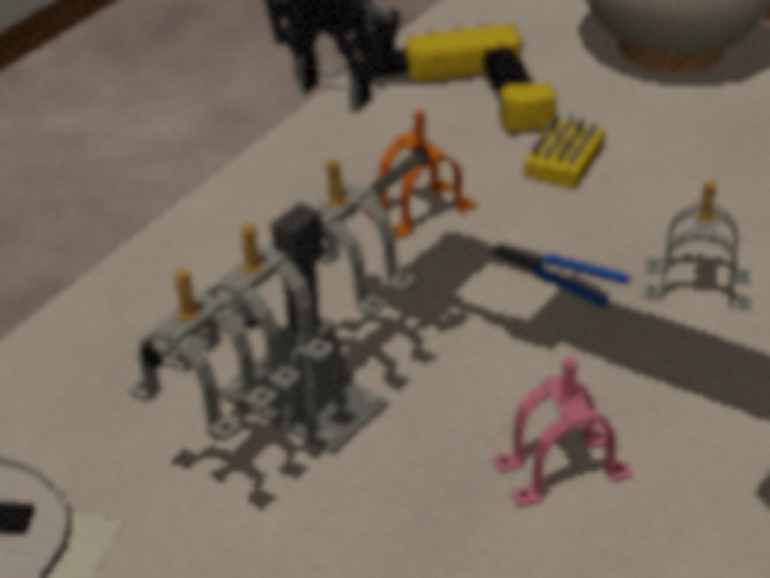

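```bash
python3 -m pendant '[[-0.06,0,-0.07,0,-0.08,0,0.2],[-0.12,0,-0.15,0,-0.16,0,0.2],[-0.18,0,-0.23,0,-0.24,0,0.2],[-0.23,0.03,-0.31,0,-0.32,0,0.2],[-0.28,0.06,-0.39,0,-0.38,0,0.2],[-0.33,0.1,-0.47,0,-0.406,0,0.2],[-0.38,0.13,-0.55,0,-0.406,0,0.2],[-0.43,0.16,-0.63,0,-0.406,0,0.2],[-0.454,0.162,-0.67,0,-0.406,0,0.2],[-0.454,0.162,-0.67,0,-0.406,0,0.2],[-0.454,0.162,-0.67,0,-0.406,0,0.2],[-0.454,0.162,-0.67,0,-0.406,0,0.2]]'
python3 - <<'E'
from h import *
snap('13');crop('side','13',230,90,160,130,5);crop('top','13',100,110,330,200,2.4)
rel((.3707,-.342,.124),np.radians(20))
E
```

```text
t: 31.5
ee_pos: [0.3723, -0.3411, 0.2602]
tool_rot: [-1.552, -0.274, 0.275]
ft_force: [0.5, -0.2, 0.4]
finger_gap: 0.0508
rel [-0.0043, 0.2733, -0.0004] [-0.0004, 0.0016, 0.0001] q6 -1.18 t 31.6
```

View pics/side13_c230_90.png

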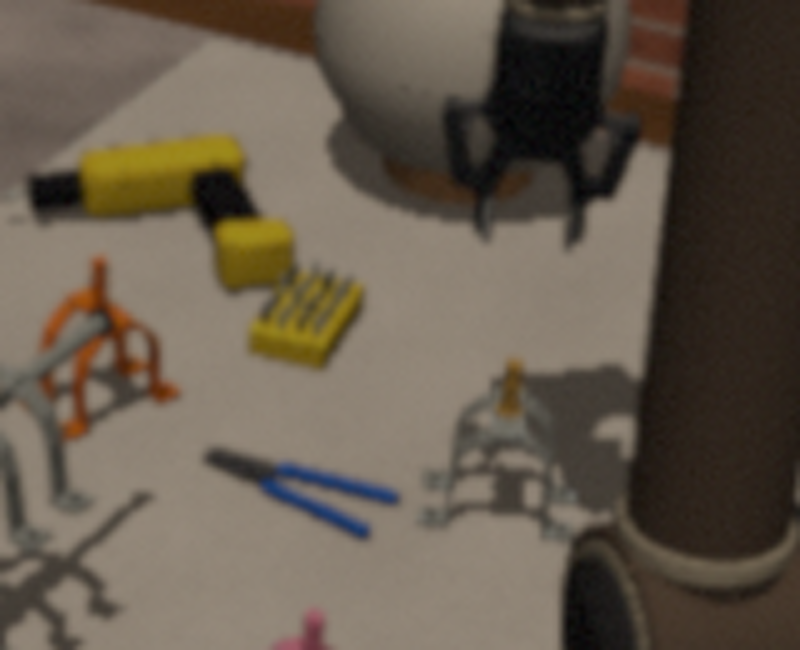

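View pics/top13_c100_110.png

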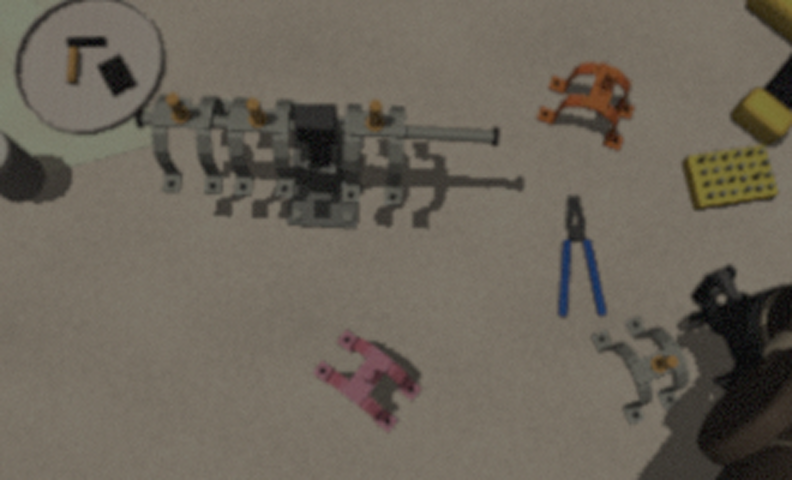

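```bash
python3 -m pendant '[[-0.003,0.05,-0.001,0,0,0,0.2],[-0.003,0.13,-0.001,0,0,0,0.2],[-0.003,0.2,-0.001,0,0,0,0.2],[-0.003,0.24,-0.001,0,0,0,0.2],[-0.003,0.26,-0.001,0,0,0,0.2],[-0.003,0.272,-0.001,0,0,0,0.2],[-0.003,0.272,-0.001,0,0,0,0.2],[-0.003,0.272,-0.001,0,0,0,-0.3],[-0.003,0.272,-0.001,0,0,0,-0.6],[-0.003,0.272,-0.001,0,0,0,-1],[-0.003,0.272,-0.001,0,0,0,-1],[-0.003,0.272,-0.001,0,0,0,-1]]' 60
python3 -m pendant '[[0,0,0,0,0,0,-1],[0,0,0,0,0,0,-1],[0,-0.02,0,0,0,0,-1],[0,-0.08,0,0,0,0,-1],[0,-0.16,0,0,0,0,-1],[0,-0.26,0,0,0,0,-1],[0,-0.36,0,0,0,0,-1],[0,-0.44,0,0,0,0,-1],[0,-0.48,0,0,0,0,-1],[0,-0.48,0,0,0,0,-1],[0,-0.48,0,0,0,0,-1]]'
python3 - <<'E'
from h import *
rel((.6169,-.1079,.362),np.radians(-4.4))
E
```

```text
t: 32.8
ee_pos: [0.3711, -0.3439, 0.1258]
tool_rot: [-1.555, -0.274, 0.273]
ft_force: [-0.7, -0.8, 6.9]
finger_gap: 0.0116
t: 33.9
ee_pos: [0.3701, -0.3424, 0.3634]
tool_rot: [-1.552, -0.273, 0.275]
ft_force: [-0.9, 0.2, -3.3]
finger_gap: 0.0114
rel [0.6241, 0.003, 0.272] [-0.0018, 0.4065, -0.0011] q6 -1.18 t 33.9
```

```bash
python3 -m pendant '[[0.05,0,0.02,0,0.04,0,-1],[0.12,0,0.05,0,0.1,0,-1],[0.2,0,0.085,0,0.16,0,-1],[0.28,0,0.12,0,0.22,0,-1],[0.36,0,0.16,0,0.28,0,-1],[0.44,0,0.19,0,0.34,0,-1],[0.52,0,0.225,0,0.4,0,-1],[0.58,0,0.255,0,0.406,0,-1],[0.61,0,0.268,0,0.406,0,-1],[0.624,0,0.272,0,0.406,0,-1],[0.624,0,0.272,0,0.406,0,-1],[0.624,0,0.272,0,0.406,0,-1]]'
python3 -m pendant '[[0,0,0,0,0,0,-1],[0,0,0,0,0,0,-1]]'
python3 - <<'E'
from h import *
snap('14');crop('side','14',130,90,150,120,5)
rel((.6169,-.1079,.243),np.radians(-4.4))
E
```

```text
t: 35.1
ee_pos: [0.6163, -0.1097, 0.3637]
tool_rot: [-1.57, 0.063, -0.059]
ft_force: [-0.3, -0.4, -2.5]
finger_gap: 0.0114
t: 35.3
ee_pos: [0.6167, -0.1098, 0.3649]
tool_rot: [-1.57, 0.061, -0.061]
ft_force: [-0.7, -0.2, -3.0]
finger_gap: 0.0115
rel [-0.0004, 0.2441, 0.0031] [0.0001, -0.0006, 0.0003] q6 -0.17 t 35.4
```

View pics/side14_c130_90.png

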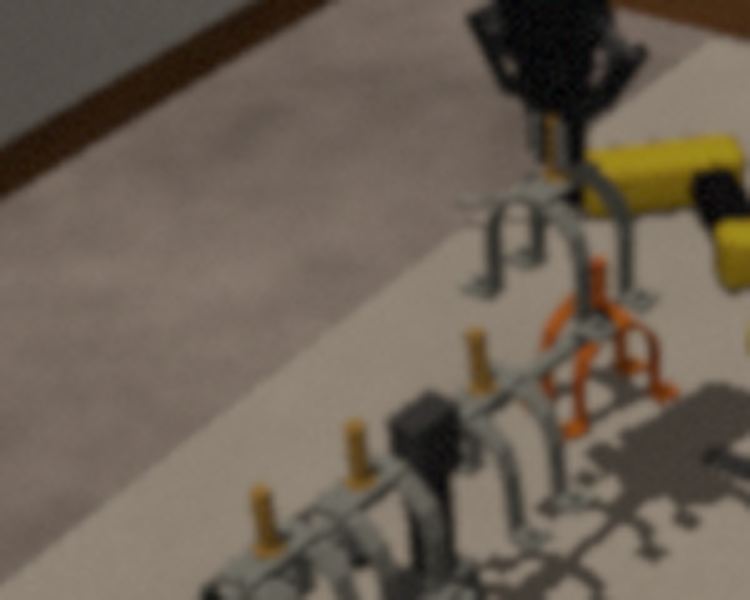

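```bash
python3 - <<'E'
from h import *
f=lambda p,x,y,s:((p[0]+.5)/s-.5+x,(p[1]+.5)/s-.5+y)
b=np.radians(85.6);m=np.array([.6282,.0387]);u=np.array([np.cos(b),np.sin(b)]);v=np.array([u[1],-u[0]])
for p in((172,184),(213,186),(243,187),(285,188),(350,194),(393,196)):
    X=onz("top",f(p,100,110,2.4),.122);d=X[:2]-m;print("s",(d@u).round(4),"perp",(d@v).round(4))
E
```

```text
s 0.1684 perp -0.0521
s 0.1206 perp -0.052
s 0.0858 perp -0.0514
s 0.0374 perp -0.0501
s -0.0377 perp -0.0534
s -0.0871 perp -0.0532
```

```bash
python3 -m pendant '[[0,0.03,0.003,0,0,0,-1],[0,0.07,0.003,0,0,0,-1],[0,0.11,0.003,0,0,0,-1],[0,0.15,0.003,0,0,0,-1],[0,0.18,0.003,0,0,0,-1],[0,0.2,0.003,0,0,0,-1],[0,0.2,0.003,0,0,0,-1]]'
```

```text
t: 36.1
ee_pos: [0.6162, -0.1068, 0.2622]
tool_rot: [-1.569, 0.063, -0.057]
ft_force: [-0.0, -0.0, -2.8]
finger_gap: 0.0115
```

```bash
python3 -m pendant '[[0.001,0.01,-0.001,0,0,0,-1],[0.001,0.02,-0.001,0,0,0,-1],[0.001,0.03,-0.001,0,0,0,-1],[0.001,0.036,-0.001,0,0,0,-1],[0.001,0.04,-0.001,0,0,0,-1],[0.001,0.04,-0.001,0,0,0,-1]]';python3 -m pendant '[[0,0.002,0,0,0,0,-1],[0,0.003,0,0,0,0,-1],[0,0.003,0,0,0,0,-1]]'
```

```text
t: 36.7
ee_pos: [0.6179, -0.1077, 0.2446]
tool_rot: [-1.57, 0.06, -0.06]
ft_force: [-0.1, 0.1, -2.7]
finger_gap: 0.0119
t: 37.0
ee_pos: [0.6182, -0.1077, 0.2442]
tool_rot: [-1.57, 0.059, -0.06]
ft_force: [-1.4, 1.6, 2.1]
finger_gap: 0.0114
```

```bash
python3 -m pendant '[[0,0,0,0,0,0,-0.5],[0,0,0,0,0,0,0.1],[0,0,0,0,0,0,0.2],[0,0,0,0,0,0,0.2],[0,0,0,0,0,0,0.2],[0,-0.03,0,0,0,0,0.2],[0,-0.08,0,0,0,0,0.2],[0,-0.15,0,0,0,0,0.2],[0,-0.2,0,0,0,0,0.2],[0,-0.2,0,0,0,0,0.2]]'
python3 -m pendant '[[-0.06,0,-0.05,0,0,0,0.2],[-0.14,0,-0.12,0,0,0,0.2],[-0.22,0,-0.2,0,0,0,0.2],[-0.3,0,-0.28,0,0,0,0.2],[-0.38,0,-0.36,0,0,0,0.2],[-0.45,0,-0.42,0,0,0,0.2],[-0.48,0,-0.44,0,0,0,0.2],[-0.48,0,-0.44,0,0,0,0.2],[-0.48,0,-0.44,0,0,0,0.2],[-0.48,0,-0.44,0,0,0,0.2]]'
python3 - <<'E'
from h import *
snap('15');crop('side','15',150,120,160,130,5);crop('top','15',100,110,240,120,3.3)
E
```

```text
t: 38.0
ee_pos: [0.6207, -0.1083, 0.3501]
tool_rot: [-1.572, 0.051, -0.068]
ft_force: [0.9, -0.6, 0.4]
finger_gap: 0.0515
t: 39.0
ee_pos: [0.3624, -0.3082, 0.343]
tool_rot: [-1.569, 0.059, -0.059]
ft_force: [0.1, -0.3, 0.2]
finger_gap: 0.0511
```

View pics/side15_c150_120.png

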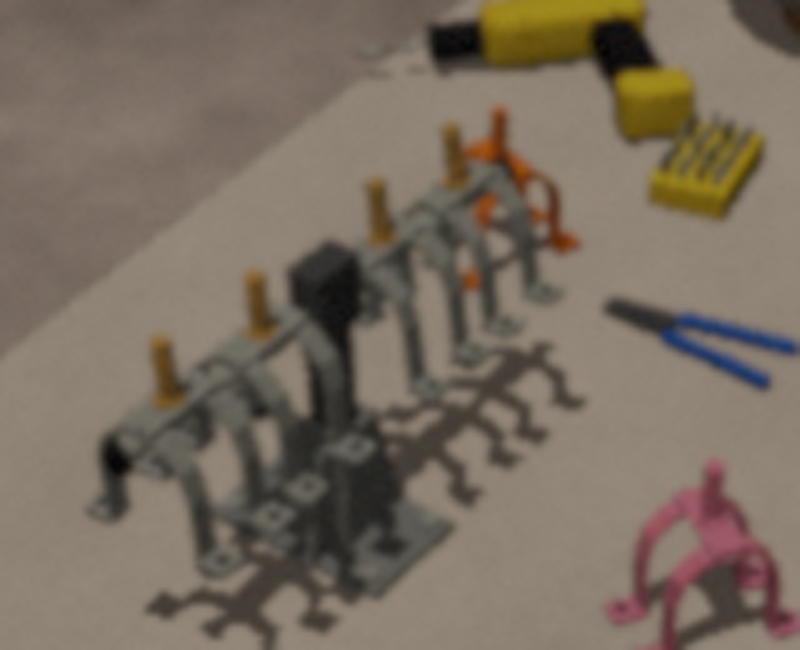

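View pics/top15_c100_110.png

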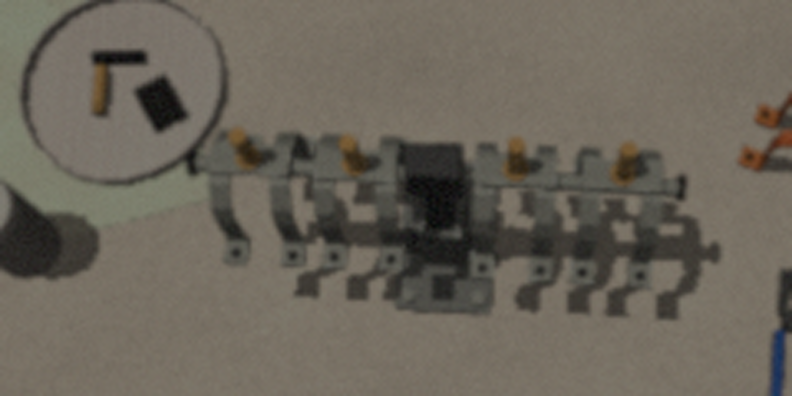

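View pics/top15.png

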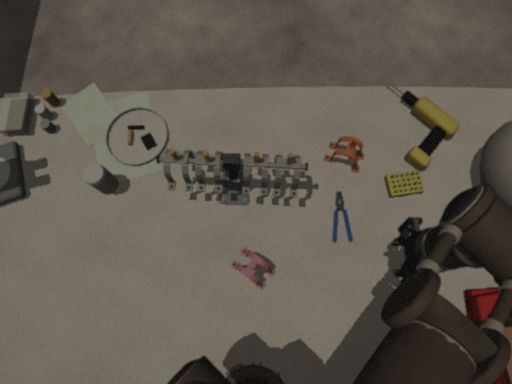

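```bash
python3 -c "
from h import *
f=lambda p,x,y,s:((p[0]+.5)/s-.5+x,(p[1]+.5)/s-.5+y)
print(tri(f((118,457),150,120,5),f((195,161),100,110,3.3)))
from station import finish_job
print(finish_job())"
```

```text
(array([0.64544402, 0.23033415, 0.19286875]), [[0.0, 0.0], [-0.0, -0.0]])
the job is handed in; nothing more can be done
None
```

I drew the column up from notch 2 to notch 5, then hung all four grey yokes over the bar. They hang two on each side of the head, upright with nipples up, and the job is handed in.

**Column:** I lowered it onto the pawl and let go before hanging anything. It came to rest 42 mm above its start, which is exactly three notches. After everything was hung, the bar's left end cap measured 0.193 m high, against the nominal 0.195 m. That is the same 2 mm low reading I had at the start, and the cap's position in the side picture had not moved, so I found no sag.

**Yokes:** Their centres sit about 62 and 145 mm either side of the middle. By the foot marks in the pictures, neighbours are about 13 mm apart, and the inner yokes clear the head by about 6 mm. I placed the last yoke by the arm's position and judged its gap from the final picture.

**Other checks:** The can, bit block, pliers and the orange and pink look-alikes appear where they were. I saw no yoke knocked aside. The arm was clear of everything at hand-in, about 39 s into the run. No check failed.

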